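# Collect the clamping nuts from the bolt carousel and pack them honeycomb-fashion

## Task

Collect all the large tall hex nuts from the revolving carousel into the blue tray: they lie in two opposite compartments, so turn the carousel by the black handles on its rim to bring the rear one out from under the clear cover, round to the open front. Stand them upright on the tray's floor, packed tight like a honeycomb, flat face against flat face, so that every nut touches at least two others. Leave the small nuts and T-slot nuts in the carousel and do not disturb the spanner on the bench.

Things in the scene. Friction and masses are not known exactly. Their poses are not given: they have to be found in the camera images.
- rotor (a joint): turn of the carousel's round rotor, rad, 0 at the start, growing anticlockwise from above; endless, light friction (0.15 N m), stays where left. On the rim at the end of each divider (at 45 degrees between bins), 180 mm from the axis, stands a black turning handle, an upright round post 16 mm across, from 40 to 95 mm above the bench: pinch or push it to turn the rotor
- hub (a point): centre of the carousel, on its turning axis, at the level of the compartments' floor, 20 mm above the bench. The rotor is a green round tray 370 mm across; its rim wall and four straight dividers are 20 mm high (tops 40 mm above the bench); a steel hub 64 mm across, as high as the dividers, fills the middle; compartments reach out to 177 mm from the axis
- carousel: fixed base under the rotor; origin on the axis at bench level. It carries a fixed clear dust cover over the rear half: a level sheet 102 to 106 mm above the bench from 20 mm behind the axis (+x of this frame) to 215 mm, 390 mm wide, on posts behind the rotor; the rotor and its handles turn freely under it. The side towards -x of this frame is open and faces roughly to the robot
- bin_a (a point): middle of quarter compartment a of the rotor, on its floor, 110 mm from the axis; turns with the rotor; bins a, b, c, d follow one another anticlockwise at 90 degrees; holds large nuts; starts at the back under the cover
- bin_b (a point): middle of quarter compartment b of the rotor, on its floor, 110 mm from the axis; turns with the rotor; bins a, b, c, d follow one another anticlockwise at 90 degrees; holds the small nuts
- bin_c (a point): middle of quarter compartment c of the rotor, on its floor, 110 mm from the axis; turns with the rotor; bins a, b, c, d follow one another anticlockwise at 90 degrees; opposite bin_a, holds large nuts; starts at the open front
- bin_d (a point): middle of quarter compartment d of the rotor, on its floor, 110 mm from the axis; turns with the rotor; bins a, b, c, d follow one another anticlockwise at 90 degrees; opposite bin_b, holds the T-slot nuts
- nut1: large tall steel hex clamping nut (may be absent), 36 mm across flats, 41.6 mm across corners, 36 mm high, about 0.19 kg; origin at the centre of its underside, z up along the bore, x normal to one of its flats (the flats' normals lie at x and every 60 degrees from it); all the large nuts are alike
- nut2: large tall steel hex clamping nut (may be absent), 36 mm across flats, 41.6 mm across corners, 36 mm high, about 0.19 kg; origin at the centre of its underside, z up along the bore, x normal to one of its flats (the flats' normals lie at x and every 60 degrees from it); all the large nuts are alike
- nut3: large tall steel hex clamping nut (may be absent), 36 mm across flats, 41.6 mm across corners, 36 mm high, about 0.19 kg; origin at the centre of its underside, z up along the bore, x normal to one of its flats (the flats' normals lie at x and every 60 degrees from it); all the large nuts are alike
- nut4: large tall steel hex clamping nut (may be absent), 36 mm across flats, 41.6 mm across corners, 36 mm high, about 0.19 kg; origin at the centre of its underside, z up along the bore, x normal to one of its flats (the flats' normals lie at x and every 60 degrees from it); all the large nuts are alike
- nut5: large tall steel hex clamping nut (may be absent), 36 mm across flats, 41.6 mm across corners, 36 mm high, about 0.19 kg; origin at the centre of its underside, z up along the bore, x normal to one of its flats (the flats' normals lie at x and every 60 degrees from it); all the large nuts are alike
- nut6: large tall steel hex clamping nut (may be absent), 36 mm across flats, 41.6 mm across corners, 36 mm high, about 0.19 kg; origin at the centre of its underside, z up along the bore, x normal to one of its flats (the flats' normals lie at x and every 60 degrees from it); all the large nuts are alike
- small1: small hex nut, 24 mm across flats, 24 mm high, 55 g, same make as the large ones; stays in the carousel; origin at the centre of its underside
- small2: small hex nut, 24 mm across flats, 24 mm high, 55 g, same make as the large ones; stays in the carousel; origin at the centre of its underside
- small3: small hex nut, 24 mm across flats, 24 mm high, 55 g, same make as the large ones; stays in the carousel; origin at the centre of its underside
- tee1: dark T-slot nut, foot 35 x 28 x 12 mm with a neck 18 mm wide, 24 mm high in all; stays in the carousel; origin at the centre of its underside
- tee2: dark T-slot nut, foot 35 x 28 x 12 mm with a neck 18 mm wide, 24 mm high in all; stays in the carousel; origin at the centre of its underside
- tee3: dark T-slot nut, foot 35 x 28 x 12 mm with a neck 18 mm wide, 24 mm high in all; stays in the carousel; origin at the centre of its underside
- tray: fixed blue open tray, 190 x 140 mm outside (x, y), walls 5 mm thick and 20 mm high overall, floor 5 mm thick, so 180 x 130 mm inside and walls 15 mm above the floor; origin at the centre of its underside
- spanner: open-ended spanner, 210 mm long, lying on the bench near the robot; leave it; origin at the middle of its underside, x along it
Things that resemble listed ones, but are neither listed nor needed, are in the scene too. What is shaped like the nut1 but brown or red is not meant.

How it is judged:
By the outcome, as a careful person would: the job done as asked, in the order asked, and still so for the second after the job is handed in, with the robot touching nothing.
Of nut1, nut2, nut3, nut4, nut5, nut6 only 4 to 6 are there at a start; the rules pass over those that are not, and their reading is None.
At some moment in a run one of nut1, nut2, nut3, nut4, nut5, nut6 may be knocked a few centimetres aside while the robot is not near it.
It also fails if it takes over 210 s, if anything falls off the work surface, if the arm or the gripper's body presses on something with over 40 N, if the wrist force passes 120 N, or if a joint passes its speed limit or range.

## Robot

A 6-joint arm with a two-finger parallel gripper is mounted at the origin on the work surface. World frame = base frame: x ahead of the robot, y to its left, z up, the work surface at z = 0. Lengths are in m, angles in rad, forces in N, time in s.
With the tool pointing down it reaches from about 0.3 to 0.875 m from the base axis. Payload 6.4 kg.
Tool frame: the origin (TCP) lies midway between the tips of the shut fingers; the grasp point (between the pads) lies 19 mm behind it (ctrl.hold_point_z is the distance from the TCP to the grasp point, in m); z points along the fingers, y is the line along which they close (so a half turn about z gives the same grasp; the last joint's range is limited). The gripper opens to 85 mm and grips with 20 to 120 N. Pads are 22 mm wide; open, the fingers measure 114 mm over their backs; the gripper's body (76 mm by 85 mm) begins 54 mm behind the grasp point. The pads swing forward as they close: fully open they stand 13 mm farther back than shut.
Start: joints at [0.957, 0.181, 1.607, -0, 1.354, -0.206], TCP at [0.228, 0.528, 0.231] pointing down, gripper open.
Joint ranges: [-2.99, 2.99], [-0.89, 2.07], [0.3, 2.58], [-1.14, 4.28], [0, 2.63], [-3.12, 3.12]. Speed limits (rad/s): [2.57, 2.57, 3.01, 3.14, 3.14, 3.14].

## Interface

Orientations are given as a unit quaternion [w, x, y, z].
In Python, from bench import ctrl gives the robot as it stands.
- The arm moves only by the tool carry_out, never from a script. Its argument "plan" is text: rows parted by semicolons, each of 6 numbers parted by spaces: the shift along the tool's x, y, z as a fraction of full scale, then the turn, a rotation vector about the tool's x, y, z as a fraction of full scale. A call has exactly 8 rows; each row shifts and turns the commanded pose from where the row before left it, along the tool's axes as they then stand; what a row does not reach is not made up. Full scale, the value 1, is 40 mm for a shift and 0.1 rad for a turn. A row lasts 1/12 s, in which the tool goes at most 41.7 mm and 7.16 degrees, less where a joint would pass 70% of its speed; a pose out of reach is approached as far as the arm can. A call with a number of a shift or a turn outside -1 to 1 is refused whole. A call with a gripper value outside its range is refused whole. "claw" is the gripper's target within -1 to 1 (shut at 1, half-way at 0, fully open at -1), set as the call begins (left out, the last holds). The fingers move at their own pace and stop on an object; the grip force is fixed at half the most. Time passes only in rows, so rows that do not move let the fingers close, or fill a call up. It gives the time, the measured TCP pose, the force, the opening and the grip force at its end, in the units of the state.
- ctrl.get_obs(): the state, without advancing time (a new reading comes with each control period).
- ctrl.camera(name): name is "side" or "top" or "wrist"; returns a dict with "pixels" (400x640x3 uint8, red, green, blue), "mtx" (3x3 intrinsics, pixels), "R" (3x3) and "t" (3): a world point X has camera coordinates R X + t. Camera axes: x right, y down, z forward; pixel columns grow to the right and rows downward; lengths in m; the calibration is good to about 2 mm. A picture is of the moment at which its call begins. There is no depth.
- ctrl.hand_in(): hands the job in; it is judged then, once.
The state is a dict: "time_s": time; "q": joint angles; "dq": joint speeds; "joint_efforts": joint torques, N m; "eef_pos": TCP position; "eef_rot": TCP orientation; "wrist_force": force on the tool from outside, world axes, zero at the start; "torque": the same for the moment, N m; "opening": opening from 0.0 (shut) to 1.0 (fully open); "grasp_force": force on a finger pad.
Only numpy, scipy, OpenCV 4.12 (cv2) and the standard library are available. Lean on these libraries where they do the work, as an engineer would, in place of code of your own. Each camera call takes 0.05 s, during which the arm holds its last target. There are 200 camera calls.

## Working session

There is one attempt and no reset: what is moved stays moved. The work goes in short steps, Python scripts to look and compute and a tool call to move; the robot and the scene stay as the last step left them, time stands still between calls to the robot, and variables do not carry over. Pictures are saved under pics/ and viewed, at most 14 in all, crops included, and the job is handed in when it is done.

Besides the shell and the picture viewer there is one more tool, called after "Call:" as name(argument=value, ...) on one line, values as JSON. carry_out: Moves the arm, as the interface text tells. Shift numbers are shares of 40 mm and turn numbers shares of 0.1 rad, none past 1 either way. Its arguments: {"type":"object","properties":{"plan":{"type":"string"},"claw":{"type":"number"}},"required":["plan"]}

```bash
mkdir -p pics; cat > h.py <<'E'
import numpy as np, cv2
from bench import ctrl
def snap(n,f,crop=None,s=1):
    c=ctrl.camera(n); np.savez(f'pics/{f}.npz',**{k:np.array(c[k]) for k in('pixels','mtx','R','t')})
    view(f,crop,s,f); return c
def view(f,crop=None,s=1,out=None):
    im=np.load(f'pics/{f}.npz')['pixels'][:,:,::-1]
    if crop: x0,y0,x1,y1=crop; im=im[y0:y1,x0:x1]
    cv2.imwrite(f'pics/{out}.png',cv2.resize(im,None,fx=s,fy=s,interpolation=cv2.INTER_CUBIC))
def w(f,u,v,z):
    c=np.load(f'pics/{f}.npz'); d=c['R'].T@np.linalg.inv(c['mtx'])@np.array([u,v,1.]); o=-c['R'].T@c['t']
    return o+d*(z-o[2])/d[2]
def px(f,P):
    c=np.load(f'pics/{f}.npz'); p=c['mtx']@(c['R']@np.array(P,float)+c['t']); return p[:2]/p[2]
E
python3 - <<'E'
from h import *
for n in('top','side'): c=snap(n,n+'0',None,1.25); print(n,-c['R'].T@c['t'],c['mtx'][0,0])
o=ctrl.get_obs(); print(o)
E
```

```text
top [ 0.3934021 -0.0735061  1.3069021] 501.65608678701784
side [ 0.17099269 -0.81237046  0.95017162] 473.3470520954915
{'time_s': 0.1, 'q': array([ 9.56720629e-01,  1.81451327e-01,  1.60788889e+00, -2.78975644e-05,
        1.35380548e+00, -2.06343153e-01]), 'dq': array([ 0.00031987, -0.00125689, -0.00206858,  0.00180925, -0.00097845,
       -0.00060872]), 'joint_efforts': array([ 1.34049563e-05, -4.45876658e+01, -3.52237487e+01, -2.77202471e-04,
        4.01049532e-03,  4.10403470e-05]), 'eef_pos': array([0.22773111, 0.52744818, 0.23049216]), 'eef_rot': array([-2.97188182e-04,  2.02454029e-01,  9.79291460e-01, -7.17530097e-04]), 'wrist_force': array([-0.18671525, -0.5157758 ,  0.45189536]), 'torque': array([-0.02339344,  0.02110742,  0.01855608]), 'grasp_force': 0.0, 'opening': 1.0012494276674644}
```

View pics/top0.png

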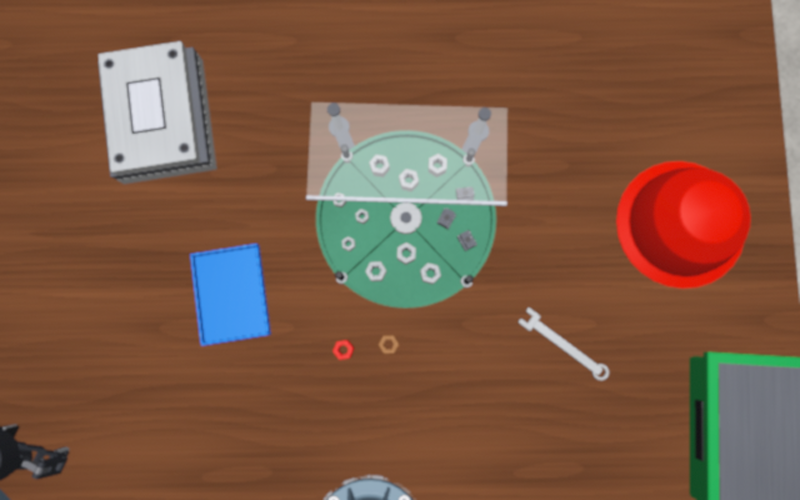

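View pics/side0.png

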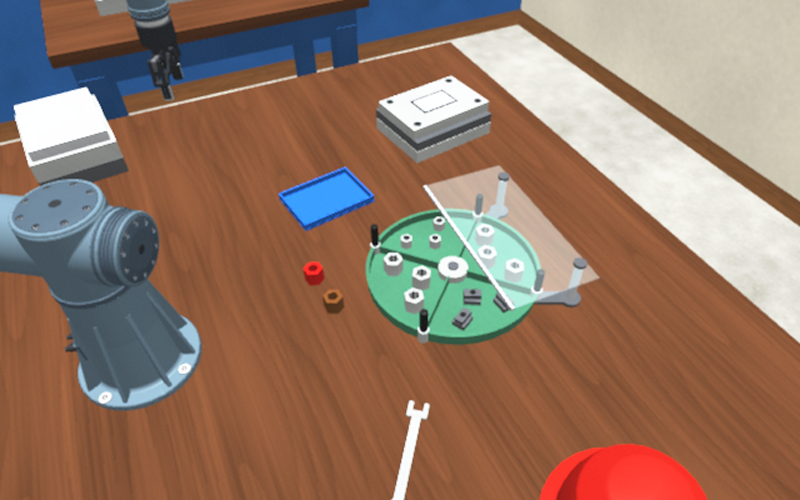

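The top view shows all six nuts: front at about (376,270), (406,253), (430,272), and rear at (379,164), (409,179), (438,163) in the 800-wide picture. The tray is at (230,294), and the handles are at (341,277) and (467,281). The side view agrees.

```bash
python3 - <<'E'
from h import *
view('top0',(245,95,405,255),3.75,'c1'); view('top0',(145,185,225,285),5,'c2')
E
```

```text
(no output)
```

View pics/c1.png

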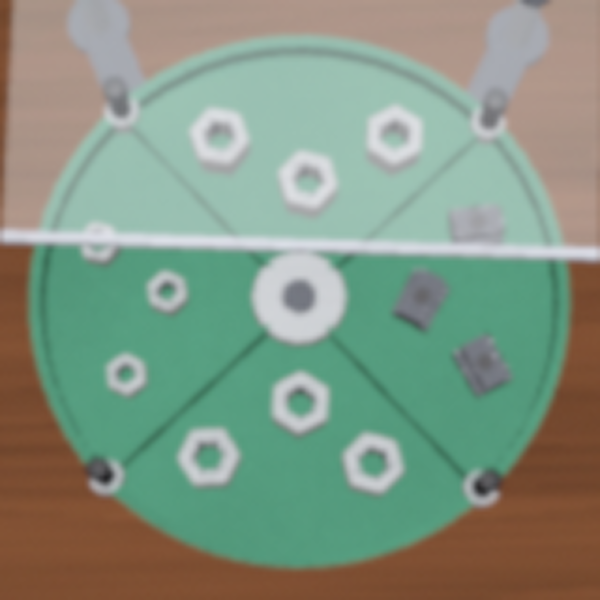

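View pics/c2.png

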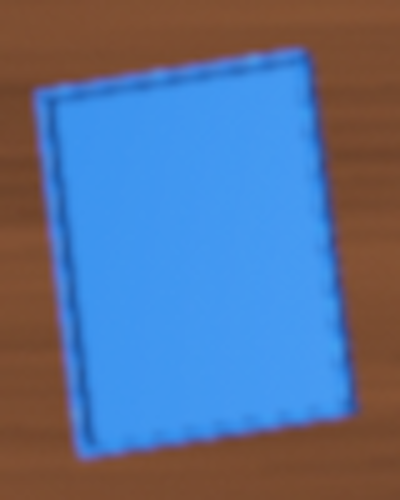

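The first crop shows the front nuts at (209,457), (301,403) and (373,463), the hub at (300,297), and the handle tops at (103,472) and (487,484). The second crop shows the tray's outer corners at (34,91), (306,48), (355,410) and (83,458).

```bash
python3 - <<'E'
from h import *
np.set_printoptions(precision=4,suppress=True)
P=lambda x,y,z:w('top0',245+x/3.75-.4,95+y/3.75-.4,z)
for n,(x,y) in dict(L=(209,457),C=(301,403),R=(373,463),rl=(219,137),rc=(307,180),rr=(395,136)).items(): print(n,P(x,y,.056))
hub=P(300,297,.04);print('hub',hub)
for x,y in[(103,471),(487,483)]: p=P(x,y,.095);print('handle',p,p[:2]-hub[:2],np.hypot(*(p-hub)[:2]))
T=np.array([w('top0',145+x/5-.4,185+y/5-.4,.02) for x,y in[(34,91),(306,48),(355,410),(83,458)]])
print(T,T.mean(0)); a=(T[0]+T[1]-T[2]-T[3])/2; b=(T[0]+T[3]-T[1]-T[2])/2
for d in(a,b): print(np.hypot(d[0],d[1]),np.degrees(np.arctan2(d[1],d[0])))
E
```

```text
L [ 0.5215 -0.0198  0.056 ]
C [ 0.5571 -0.0817  0.056 ]
R [ 0.5161 -0.1292  0.056 ]
rl [ 0.741  -0.0281  0.056 ]
rc [ 0.7102 -0.0878  0.056 ]
rr [ 0.7402 -0.1484  0.056 ]
hub [ 0.6323 -0.0821  0.04  ]
handle [0.5093 0.0472 0.095 ] [-0.1231  0.1293] 0.17847263698322793
handle [ 0.4983 -0.2009  0.095 ] [-0.134  -0.1188] 0.17911026958686505
[[0.5656 0.3666 0.02  ]
 [0.5863 0.2264 0.02  ]
 [0.3998 0.1983 0.02  ]
 [0.3774 0.3359 0.02  ]] [0.4823 0.2818 0.02  ]
0.1896797910231896 8.914668689296967
0.14061958283856368 98.81416770749611
```

```bash
cat >> h.py <<'E'
def go(x,y,z,psi,frm=None):
    """total tool-frame move in plan units: turn about tool z first, then shifts in the turned frame"""
    o=ctrl.get_obs(); q=o['eef_rot']; p=np.array(o['eef_pos'])
    from scipy.spatial.transform import Rotation as Ro
    R=Ro.from_quat([q[1],q[2],q[3],q[0]]).as_matrix(); p0=np.degrees(np.arctan2(R[1,1],R[0,1]))
    if frm: p=np.array(frm[:3]); p0=frm[3]
    d=(psi-p0+180)%360-180
    a=np.radians(psi); ty=np.array([np.cos(a),np.sin(a)]); tx=np.array([-ty[1],ty[0]]); D=np.array([x,y,z])-p
    print('psi0 %.1f turn %.2f | shift x %.2f y %.2f z %.2f'%(p0,-np.radians(d)/.1,D[:2]@tx/.04,D[:2]@ty/.04,-D[2]/.04),'pos',p.round(4),'tilt',(R[:2,2]).round(4),'t',round(o['time_s'],1),'open',round(o['opening'],2),'q6',round(o['q'][5],2))
E
python3 -c "
from h import *
go(.535,-.082,.23,90)"
```

```text
psi0 66.6 turn -4.08 | shift x -7.68 y -15.24 z 0.01 pos [0.2277 0.5274 0.2305] tilt [-0.0009 -0.0013] t 0.1 open 1.0 q6 -0.21
```

Call:
carry_out(plan="0 0 0 0 0 -0.816; 0 0 0 0 0 -0.816; 0 0 0 0 0 -0.816; 0 0 0 0 0 -0.816; 0 0 0 0 0 -0.816; -0.427 -0.847 0 0 0 0; -0.427 -0.847 0 0 0 0; -0.427 -0.847 0 0 0 0", claw=-0.2)

```text
time_s: 0.77
eef_pos: [0.279, 0.425, 0.2306]
eef_rot: [-0.0, -0.001, 1.0, -0.0]
wrist_force: [1.1, 0.0, -0.8]
opening: 0.599
grasp_force: 0.0
```

Call:
carry_out(plan="-0.427 -0.847 0 0 0 0; -0.427 -0.847 0 0 0 0; -0.427 -0.847 0 0 0 0; -0.427 -0.847 0 0 0 0; -0.427 -0.847 0 0 0 0; -0.427 -0.847 0 0 0 0; -0.427 -0.847 0 0 0 0; -0.427 -0.847 0 0 0 0")

```text
time_s: 1.43
eef_pos: [0.4162, 0.1535, 0.2312]
eef_rot: [-0.0, -0.0, 1.0, 0.0]
wrist_force: [0.4, 1.1, -1.6]
opening: 0.6
grasp_force: 0.0
```

Call:
carry_out(plan="-0.427 -0.847 0 0 0 0; -0.427 -0.847 0 0 0 0; -0.427 -0.847 0 0 0 0; -0.427 -0.847 0 0 0 0; -0.427 -0.847 0 0 0 0; -0.427 -0.847 0 0 0 0; -0.427 -0.847 0 0 0 0; 0 0 0 0 0 0")

```text
time_s: 2.1
eef_pos: [0.5375, -0.0878, 0.2309]
eef_rot: [0.0, 0.002, 1.0, -0.001]
wrist_force: [-0.4, 0.2, -0.2]
opening: 0.601
grasp_force: 0.0
```

```bash
python3 -c "
from h import *
snap('wrist','w1',None,1.25)
go(.557,-.082,.028,90)
for p in [(.5571,-.0817,.056),(.5215,-.0198,.056),(.5161,-.1292,.056)]: print(px('w1',p)*1.25)"
```

```text
psi0 89.8 turn -0.04 | shift x -0.52 y 0.07 z 5.06 pos [ 0.5362 -0.0849  0.2306] tilt [-0.0008 -0.0001] t 2.1 open 0.6 q6 -1.94
[404.63180051 244.56607232]
[490.03250442 197.18639386]
[338.99452461 190.3455961 ]
```

View pics/w1.png

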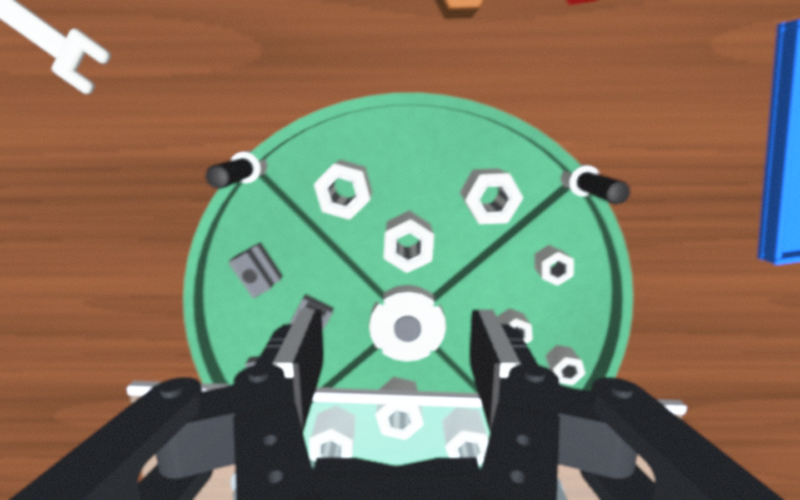

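The wrist view shows the nut tops at C (409,247), L (494,198) and R (343,192), close to the estimates. I'll fit the hexagons on the top face plane.

```bash
cat >> h.py <<'E'
from scipy.optimize import least_squares
def hexfit(f,guess,z=.056,af=.036,thr=215):
    """fit a hexagon to the bright top face near world guess; returns x,y,theta(mod 60),rms"""
    im=np.load(f'pics/{f}.npz')['pixels']; u,v=px(f,(*guess,z))
    m=(im.min(2)>thr).astype(np.uint8); n,lab,st,ce=cv2.connectedComponentsWithStats(m)
    i=1+np.argmin([np.hypot(*(ce[k]-(u,v)))+(1e3 if st[k,4]<60 else 0) for k in range(1,n)])
    c=max(cv2.findContours((lab==i).astype(np.uint8),0,1)[0],key=len); h=cv2.convexHull(c)[:,0]
    h=np.vstack([np.linspace(a,b,8)[:-1] for a,b in zip(h,np.roll(h,-1,0))])
    P=np.array([w(f,*p,z)[:2] for p in h]); best=None
    def res(s):
        k=s[2]+np.arange(6)*np.pi/3; d=(P-s[:2])@np.array([np.cos(k),np.sin(k)]); return d.max(1)-s[3]
    for t in np.radians([-20,0,20]):
        r=least_squares(res,[*P.mean(0),t,af/2])
        if best is None or r.cost<best.cost: best=r
    x=best.x; print(guess,'->',x[:2].round(4),'th %.1f'%(np.degrees(x[2])%60),'half %.4f'%x[3],'area',st[i,4],'rms %.5f'%np.sqrt((best.fun**2).mean())); return x
E
python3 -c "
from h import *
for t in (190,215):
  for g in [(.557,-.082),(.5215,-.0198),(.5161,-.1292)]: hexfit('w1',g,thr=t)"
```

```text
(0.557, -0.082) -> [ 0.5582 -0.0791] th 26.8 half 0.0180 area 927 rms 0.00023
(0.5215, -0.0198) -> [ 0.5225 -0.0172] th 2.4 half 0.0180 area 1020 rms 0.00024
(0.5161, -0.1292) -> [ 0.5168 -0.1272] th 43.6 half 0.0180 area 1026 rms 0.00027
(0.557, -0.082) -> [ 0.5583 -0.0789] th 26.3 half 0.0175 area 829 rms 0.00028
(0.5215, -0.0198) -> [ 0.5225 -0.0172] th 2.9 half 0.0176 area 934 rms 0.00018
(0.5161, -0.1292) -> [ 0.5169 -0.1273] th 43.7 half 0.0176 area 944 rms 0.00024
```

```bash
python3 -c "
from h import *
go(.5578,-.080,.028,86.7)"
```

```text
psi0 89.8 turn 0.53 | shift x -0.53 y 0.15 z 5.06 pos [ 0.5362 -0.0849  0.2306] tilt [-0.0008 -0.0001] t 2.1 open 0.6 q6 -1.94
```

Call:
carry_out(plan="0 0 0 0 0 0.53; -0.53 0.15 0 0 0 0; 0 0 1 0 0 0; 0 0 1 0 0 0; 0 0 1 0 0 0; 0 0 1 0 0 0; 0 0 0.7 0 0 0; 0 0 0.36 0 0 0")

```text
time_s: 2.82
eef_pos: [0.5532, -0.0745, 0.0243]
eef_rot: [-0.004, 0.026, 1.0, 0.001]
wrist_force: [-0.2, 0.8, -0.0]
opening: 0.599
grasp_force: 0.0
```

Call:
carry_out(plan="0 0 0 0 0 0; 0 0 0 0 0 0; 0 0 0 0 0 0; 0 0 0 0 0 0; 0 0 0 0 0 0; 0 0 0 0 0 0; 0 0 0 0 0 0; 0 0 0 0 0 0", claw=1)

```text
time_s: 3.48
eef_pos: [0.5573, -0.0771, 0.0293]
eef_rot: [0.0, 0.026, 1.0, -0.0]
wrist_force: [0.6, -0.8, -2.0]
opening: 0.407
grasp_force: 61.8
```

```bash
python3 -c "
from h import *
o=ctrl.get_obs();print(o['opening'],o['grasp_force'],o['wrist_force'])
import math
f=math.radians(8.9)
def T(x,y): return (.4823+(x*math.cos(f)-y*math.sin(f))/1000,.2818+(x*math.sin(f)+y*math.cos(f))/1000)
for n,p in dict(A1=(-45,-15.6),A2=(-9,-15.6),A3=(27,-15.6),B1=(-27,15.6),B2=(9,15.6),B3=(45,15.6)).items(): print(n,T(*p))
go(*T(-9,-15.6),.0135,68.9)"
```

```text
0.4067231993601112 61.7935651447624 [ 0.61992549 -0.76125263 -2.02594474]
A1 (0.4402552880666492, 0.2594258587105215)
A2 (0.47582184323434723, 0.2649954326173023)
A3 (0.5113883984020452, 0.27056500652408316)
B1 (0.4532116015979548, 0.2930349934759168)
B2 (0.4887781567656528, 0.2986045673826977)
B3 (0.5243447119333509, 0.3041741412894785)
psi0 87.0 turn 3.15 | shift x 4.98 y 7.25 z 0.40 pos [ 0.5573 -0.0771  0.0293] tilt [ 0.0006 -0.0002] t 3.5 open 0.41 q6 -1.87
```

Call:
carry_out(plan="0 0 -0.85 0 0 0; 0 0 -0.85 0 0 0; 0 0 -0.85 0 0 0; 0 0 0 0 0 0.79; 0 0 0 0 0 0.79; 0 0 0 0 0 0.79; 0 0 0 0 0 0.78; 0.498 0.725 0 0 0 0")

```text
time_s: 4.15
eef_pos: [0.5508, -0.0473, 0.1318]
eef_rot: [0.002, 0.187, 0.982, -0.001]
wrist_force: [1.1, 0.6, -2.1]
opening: 0.409
grasp_force: 61.9
```

Call:
carry_out(plan="0.498 0.725 0 0 0 0; 0.498 0.725 0 0 0 0; 0.498 0.725 0 0 0 0; 0.498 0.725 0 0 0 0; 0.498 0.725 0 0 0 0; 0.498 0.725 0 0 0 0; 0.498 0.725 0 0 0 0; 0.498 0.725 0 0 0 0")

```text
time_s: 4.82
eef_pos: [0.4829, 0.2325, 0.1311]
eef_rot: [0.0, 0.183, 0.983, 0.0]
wrist_force: [0.9, -0.0, -2.2]
opening: 0.405
grasp_force: 61.9
```

Call:
carry_out(plan="0.498 0.725 0 0 0 0; 0 0 0 0 0 0; 0 0 0.8 0 0 0; 0 0 0.8 0 0 0; 0 0 0.6 0 0 0; 0 0 0.4 0 0 0; 0 0 0 0 0 0; 0 0 0 0 0 0")

```text
time_s: 5.48
eef_pos: [0.4749, 0.2647, 0.0263]
eef_rot: [-0.001, 0.183, 0.983, -0.001]
wrist_force: [0.3, 0.6, -1.4]
opening: 0.411
grasp_force: 61.9
```

```bash
python3 -c "
from h import *
go(.4758,.2650,.0140,68.9)"
```

```text
psi0 68.9 turn 0.00 | shift x -0.02 y 0.02 z 0.31 pos [0.4749 0.2647 0.0263] tilt [-0.0021 -0.0007] t 5.5 open 0.41 q6 -0.91
```

Call:
carry_out(plan="-0.02 0.02 0.1 0 0 0; 0 0 0.1 0 0 0; 0 0 0.09 0 0 0; 0 0 0 0 0 0; 0 0 0 0 0 0; 0 0 0 0 0 0; 0 0 0 0 0 0; 0 0 0 0 0 0")

```text
time_s: 6.15
eef_pos: [0.4767, 0.2657, 0.0155]
eef_rot: [0.0, 0.183, 0.983, 0.0]
wrist_force: [-0.0, -0.5, -2.5]
opening: 0.407
grasp_force: 61.9
```

Call:
carry_out(plan="0 0 0 0 0 0; 0 0 0 0 0 0; 0 0 0 0 0 0; 0 0 -0.5 0 0 0; 0 0 -0.85 0 0 0; 0 0 -0.85 0 0 0; 0 0 -0.85 0 0 0; 0 0 -0.85 0 0 0", claw=-0.2)

```text
time_s: 6.82
eef_pos: [0.4763, 0.2656, 0.1731]
eef_rot: [0.0, 0.183, 0.983, 0.0]
wrist_force: [-0.3, 0.5, 0.2]
opening: 0.601
grasp_force: 0.0
```

```bash
python3 -c "
from h import *
go(.522,-.0185,.17,122)
go(.522,-.0185,.028,122)"
```

```text
psi0 68.9 turn -9.26 | shift x 2.80 y -6.63 z 0.08 pos [0.4763 0.2656 0.1731] tilt [0.0002 0.0001] t 6.8 open 0.6 q6 -0.91
psi0 68.9 turn -9.26 | shift x 2.80 y -6.63 z 3.63 pos [0.4763 0.2656 0.1731] tilt [0.0002 0.0001] t 6.8 open 0.6 q6 -0.91
```

Call:
carry_out(plan="0 0 0 0 0 -0.926; 0 0 0 0 0 -0.926; 0 0 0 0 0 -0.926; 0 0 0 0 0 -0.926; 0 0 0 0 0 -0.926; 0 0 0 0 0 -0.926; 0 0 0 0 0 -0.926; 0 0 0 0 0 -0.926")

```text
time_s: 7.48
eef_pos: [0.4766, 0.2657, 0.1715]
eef_rot: [0.0, -0.188, 0.982, 0.0]
wrist_force: [0.7, 0.2, -0.2]
opening: 0.599
grasp_force: 0.0
```

Call:
carry_out(plan="0 0 0 0 0 -0.926; 0 0 0 0 0 -0.926; 0.35 -0.829 0 0 0 0; 0.35 -0.829 0 0 0 0; 0.35 -0.829 0 0 0 0; 0.35 -0.829 0 0 0 0; 0.35 -0.829 0 0 0 0; 0.35 -0.829 0 0 0 0")

```text
time_s: 8.15
eef_pos: [0.5108, 0.0508, 0.1717]
eef_rot: [0.0, -0.276, 0.961, -0.0]
wrist_force: [0.8, 0.9, -0.3]
opening: 0.6
grasp_force: 0.0
```

Call:
carry_out(plan="0.35 -0.829 0 0 0 0; 0.35 -0.829 0 0 0 0; 0 0 0 0 0 0; 0 0 0 0 0 0; 0 0 0.8 0 0 0; 0 0 0.8 0 0 0; 0 0 0 0 0 0; 0 0 0 0 0 0")

```text
time_s: 8.82
eef_pos: [0.5202, -0.0171, 0.106]
eef_rot: [-0.002, -0.276, 0.961, 0.001]
wrist_force: [-0.3, -0.1, 0.5]
opening: 0.606
grasp_force: 0.0
```

```bash
python3 -c "
from h import *
snap('wrist','w2',None,1.25)
hexfit('w2',(.522,-.0185)); hexfit('w2',(.516,-.128))
snap('top','t2')
hexfit('t2',(.4758,.2650),z=.041);hexfit('t2',(.5161,-.1292))
go(.522,-.0185,.028,122)"
```

```text
(0.522, -0.0185) -> [ 0.5236 -0.0181] th 2.2 half 0.0177 area 2101 rms 0.00017
(0.516, -0.128) -> [ 0.5179 -0.1285] th 43.8 half 0.0177 area 2780 rms 0.00014
(0.4758, 0.265) -> [0.8803 0.4586] th 7.8 half 0.0431 area 733 rms 0.00637
(0.5161, -0.1292) -> [0.8745 0.4523] th 7.8 half 0.0426 area 733 rms 0.00630
psi0 122.1 turn 0.01 | shift x 0.03 y 0.00 z 2.02 pos [ 0.523  -0.018   0.1089] tilt [ 0.0018 -0.0003] t 8.9 open 0.6 q6 -2.39
```

Call:
carry_out(plan="-0.03 0 0.7 0 0 0; 0 0 0.7 0 0 0; 0 0 0.4 0 0 0; 0 0 0.22 0 0 0; 0 0 0 0 0 0; 0 0 0 0 0 0; 0 0 0 0 0 0; 0 0 0 0 0 0")

```text
time_s: 9.58
eef_pos: [0.5245, -0.0184, 0.0283]
eef_rot: [0.001, -0.276, 0.961, -0.001]
wrist_force: [-0.4, -0.5, -0.3]
opening: 0.603
grasp_force: 0.0
```

Call:
carry_out(plan="0 0 0 0 0 0; 0 0 0 0 0 0; 0 0 0 0 0 0; 0 0 0 0 0 0; 0 0 0 0 0 0; 0 0 -0.85 0 0 0; 0 0 -0.85 0 0 0; 0 0 -0.85 0 0 0", claw=1)

```text
time_s: 10.25
eef_pos: [0.5219, -0.0178, 0.1289]
eef_rot: [-0.001, -0.275, 0.961, 0.001]
wrist_force: [1.0, -0.9, -1.6]
opening: 0.409
grasp_force: 60.9
```

```bash
python3 -c "
from h import *
go(.5121+.006,.2712+.001,.13,128.9)"
```

```text
psi0 122.0 turn -1.21 | shift x -4.48 y 5.70 z -0.03 pos [ 0.5219 -0.0178  0.1289] tilt [-0.0026  0.0007] t 10.2 open 0.41 q6 -2.39
```

Call:
carry_out(plan="0 0 0 0 0 -0.605; 0 0 0 0 0 -0.605; -0.56 0.7125 0 0 0 0; -0.56 0.7125 0 0 0 0; -0.56 0.7125 0 0 0 0; -0.56 0.7125 0 0 0 0; -0.56 0.7125 0 0 0 0; -0.56 0.7125 0 0 0 0")

```text
time_s: 10.92
eef_pos: [0.5195, 0.2011, 0.1284]
eef_rot: [-0.0, -0.333, 0.943, 0.0]
wrist_force: [1.0, -0.0, -2.1]
opening: 0.408
grasp_force: 61.1
```

Call:
carry_out(plan="-0.56 0.7125 0 0 0 0; -0.56 0.7125 0 0 0 0; 0 0 0 0 0 0; 0 0 0.6 0 0 0; 0 0 0.5 0 0 0; 0 0 0 0 0 0; 0 0 0 0 0 0; 0 0 0 0 0 0")

```text
time_s: 11.58
eef_pos: [0.5197, 0.2718, 0.0853]
eef_rot: [0.0, -0.333, 0.943, -0.0]
wrist_force: [0.6, 0.2, -2.2]
opening: 0.409
grasp_force: 61.1
```

```bash
python3 -c "
from h import *
snap('wrist','w3',None,1.25)
hexfit('w3',(.4765,.2656),z=.041)
go(.5121,.2712,.014,128.9)"
```

```text
(0.4765, 0.2656) -> [0.482  0.2634] th 9.7 half 0.0177 area 2606 rms 0.00012
psi0 128.9 turn -0.00 | shift x 0.17 y 0.11 z 1.80 pos [0.5202 0.272  0.0859] tilt [0.0019 0.0006] t 11.6 open 0.41 q6 -1.97
```

View pics/w3.png

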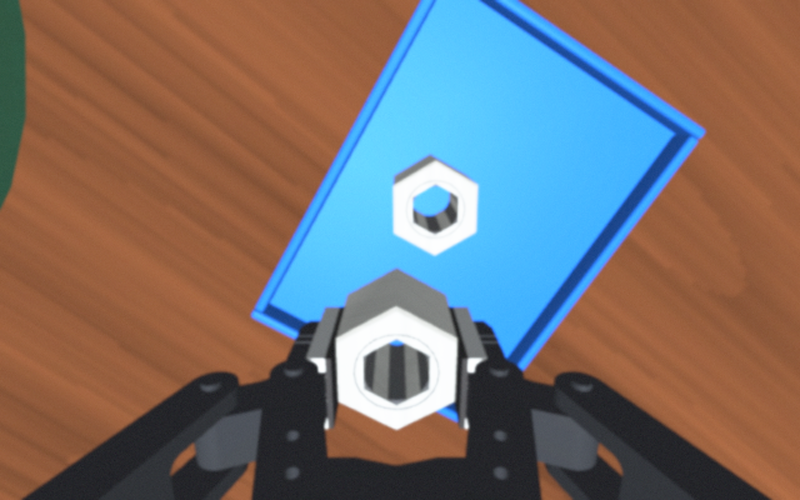

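The wrist view shows the held nut at about (397,370) and A2 lying at (435,208) in the tray, square to it. I'll compare the two fits in the same picture, and the tray corner (258,315) too.

```bash
python3 -c "
from h import *
hexfit('w3',(.5202,.272),z=.0859-.0085+.036)
hexfit('w3',(.5202,.272),z=.0859-.0085+.036,thr=235)
c=np.load('pics/w3.npz');print('cam',-c['R'].T@c['t'],c['R'][2])
print(w('w3',258/1.25,315/1.25,.02), w('w3',702/1.25,132/1.25,.02))
snap('top','t3',(120,150,280,300),5)
for p in [(.482,.2634,.041),(.4765,.2656,.041)]: print((px('t3',p)-(120,150))*5)"
```

```text
(0.5202, 0.272) -> [0.5187 0.2716] th 8.8 half 0.0177 area 4839 rms 0.00022
(0.5202, 0.272) -> [0.5188 0.2717] th 9.2 half 0.0174 area 4353 rms 0.00019
cam [0.46224538 0.22603911 0.22860035] [ 0.22327652  0.18023033 -0.95794813]
[0.58389848 0.23282806 0.02      ] [0.38036074 0.33938784 0.02      ]
[342.47507153 420.35398327]
[337.87650724 431.30940333]
```

View pics/t3.png

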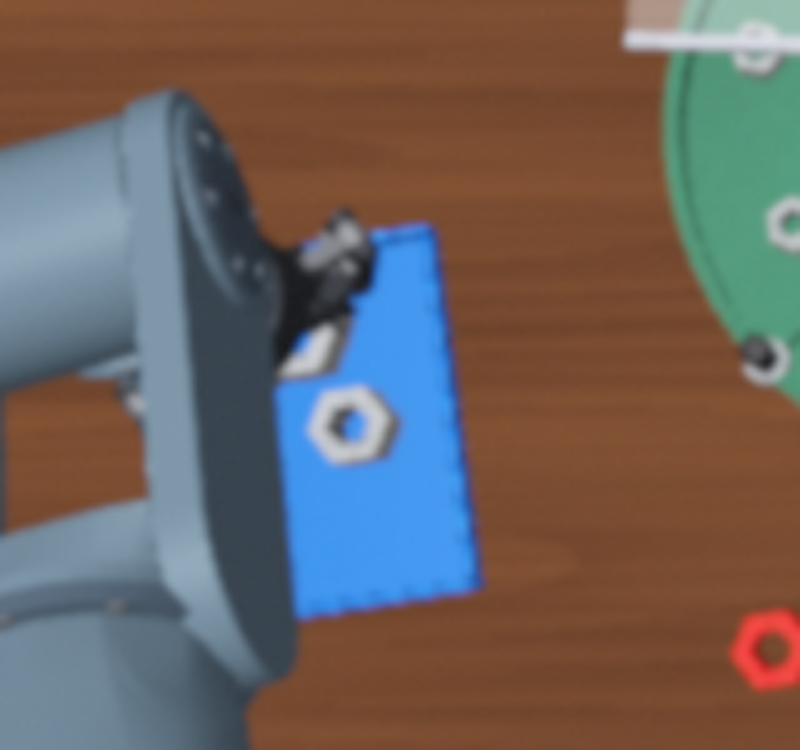

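Call:
carry_out(plan="-0.025 -0.085 0 0 0 0; 0 0 0.6 0 0 0; 0 0 0.6 0 0 0; 0 0 0.4 0 0 0; 0 0 0.15 0 0 0; 0 0 0 0 0 0; 0 0 0 0 0 0; 0 0 0 0 0 0")

```text
time_s: 12.35
eef_pos: [0.5233, 0.2701, 0.0157]
eef_rot: [0.001, -0.333, 0.943, -0.0]
wrist_force: [0.2, -0.3, -1.9]
opening: 0.409
grasp_force: 61.3
```

Call:
carry_out(plan="0.04 0.024 0 0 0 0; 0.04 0.023 0 0 0 0; 0.04 0.023 0 0 0 0; 0 0 0 0 0 0; 0 0 0.03 0 0 0; 0 0 0.02 0 0 0; 0 0 0 0 0 0; 0 0 0 0 0 0")

```text
time_s: 13.02
eef_pos: [0.5169, 0.2692, 0.0129]
eef_rot: [0.0, -0.333, 0.943, 0.0]
wrist_force: [-1.1, -0.1, 4.1]
opening: 0.41
grasp_force: 62.1
```

Call:
carry_out(plan="0 0 0 0 0 0; 0 0 0 0 0 0; 0 0 0 0 0 0; 0 0 0 0 0 0; 0 0 0 0 0 0; 0 0 -0.2 0 0 0; 0 0 -0.6 0 0 0; 0 0 -0.85 0 0 0", claw=-0.15)

```text
time_s: 13.68
eef_pos: [0.5141, 0.2682, 0.0766]
eef_rot: [-0.003, -0.333, 0.943, 0.0]
wrist_force: [0.4, 0.6, -0.7]
opening: 0.576
grasp_force: 0.0
```

Call:
carry_out(plan="0 0 -0.85 0 0 0; 0 0 -0.85 0 0 0; -0.8 0 0 0 0 0; -0.4 0 0 0 0 0; 0 0 0 0 0 0; 0 0 0 0 0 0; 0 0 0 0 0 0; 0 0 0 0 0 0")

```text
time_s: 14.35
eef_pos: [0.5529, 0.2986, 0.1458]
eef_rot: [-0.001, -0.333, 0.943, -0.0]
wrist_force: [0.1, 1.2, 0.3]
opening: 0.574
grasp_force: 0.0
```

```bash
python3 -c "
from h import *
snap('wrist','w4',None,1.25)
a=hexfit('w4',(.482,.2634),z=.041);b=hexfit('w4',(.5176,.269),z=.041)
d=b-a; print(np.hypot(d[0],d[1]),np.degrees(np.arctan2(d[1],d[0])))
go(.5176,-.128,.13,43.8)"
```

```text
(0.482, 0.2634) -> [0.4971 0.2676] th 42.7 half 0.0317 area 3653 rms 0.00445
(0.5176, 0.269) -> [0.4971 0.2676] th 42.7 half 0.0317 area 3653 rms 0.00445
0.0 0.0
psi0 128.9 turn 14.85 | shift x -7.09 y -8.02 z 0.40 pos [0.553  0.2987 0.1458] tilt [-0.0017 -0.0006] t 14.4 open 0.58 q6 -1.94
```

View pics/w4.png

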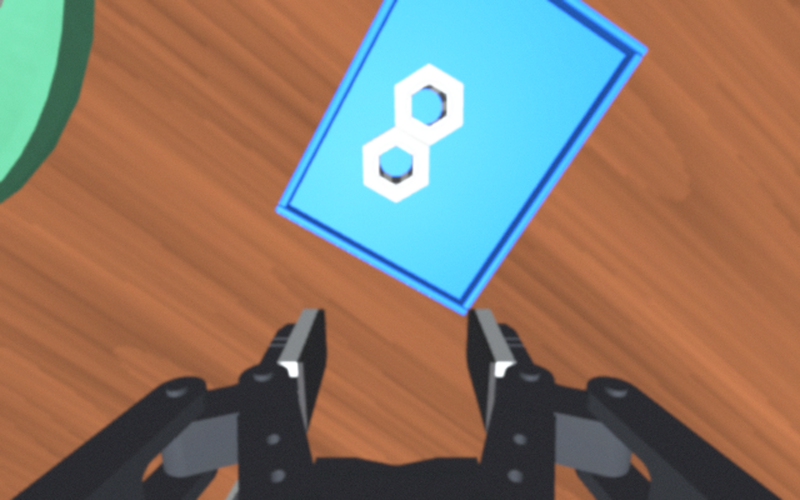

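Call:
carry_out(plan="0 0 0 0 0 0.99; 0 0 0 0 0 0.99; 0 0 0 0 0 0.99; 0 0 0 0 0 0.99; 0 0 0 0 0 0.99; 0 0 0 0 0 0.99; 0 0 0 0 0 0.99; 0 0 0 0 0 0.99")

```text
time_s: 15.07
eef_pos: [0.5534, 0.2988, 0.1461]
eef_rot: [-0.0, 0.059, 0.998, -0.0]
wrist_force: [-0.9, 0.2, 0.3]
opening: 0.576
grasp_force: 0.0
```

Call:
carry_out(plan="0 0 0 0 0 0.99; 0 0 0 0 0 0.99; 0 0 0 0 0 0.99; 0 0 0 0 0 0.99; 0 0 0 0 0 0.99; 0 0 0 0 0 0.99; 0 0 0 0 0 0.99; -0.59 -0.668 0 0 0 0")

```text
time_s: 15.73
eef_pos: [0.5506, 0.2672, 0.1465]
eef_rot: [-0.0, 0.393, 0.919, 0.001]
wrist_force: [0.4, -1.1, -0.0]
opening: 0.577
grasp_force: 0.0
```

Call:
carry_out(plan="-0.59 -0.668 0 0 0 0; -0.59 -0.668 0 0 0 0; -0.59 -0.668 0 0 0 0; -0.59 -0.668 0 0 0 0; -0.59 -0.668 0 0 0 0; -0.59 -0.668 0 0 0 0; -0.59 -0.668 0 0 0 0; -0.59 -0.668 0 0 0 0")

```text
time_s: 16.4
eef_pos: [0.5265, -0.0222, 0.1464]
eef_rot: [-0.0, 0.392, 0.92, -0.0]
wrist_force: [1.0, 0.4, 0.1]
opening: 0.573
grasp_force: 0.0
```

Call:
carry_out(plan="-0.59 -0.668 0 0 0 0; -0.59 -0.668 0 0 0 0; -0.59 -0.668 0 0 0 0; 0 0 0.5 0 0 0; 0 0 0.5 0 0 0; 0 0 0 0 0 0; 0 0 0 0 0 0; 0 0 0 0 0 0")

```text
time_s: 17.07
eef_pos: [0.5189, -0.1269, 0.1071]
eef_rot: [0.0, 0.392, 0.92, -0.0]
wrist_force: [0.4, 0.7, 0.3]
opening: 0.574
grasp_force: 0.0
```

```bash
python3 -c "
from h import *
print(w('w4',428.5/1.25,105/1.25,.041),w('w4',396/1.25,163/1.25,.041))
snap('wrist','w5')
a=hexfit('w5',(.5173,-.128)); t=np.radians(43.8+90)
go(a[0]+.0015*np.cos(t),a[1]+.0015*np.sin(t),.028,np.degrees(a[2])%60)"
```

```text
[0.48039775 0.26307491 0.041     ] [0.51509759 0.26879833 0.041     ]
(0.5173, -0.128) -> [ 0.5175 -0.1282] th 43.9 half 0.0177 area 2095 rms 0.00016
psi0 43.9 turn -0.00 | shift x 0.05 y -0.06 z 1.99 pos [ 0.5195 -0.127   0.1077] tilt [ 0.0014 -0.0007] t 17.1 open 0.58 q6 -1.23
```

Call:
carry_out(plan="0.05 -0.06 0.7 0 0 0; 0 0 0.7 0 0 0; 0 0 0.4 0 0 0; 0 0 0.19 0 0 0; 0 0 0 0 0 0; 0 0 0 0 0 0; 0 0 0 0 0 0; 0 0 0 0 0 0")

```text
time_s: 17.78
eef_pos: [0.517, -0.1279, 0.0286]
eef_rot: [0.002, 0.392, 0.92, -0.0]
wrist_force: [0.7, -0.5, -0.2]
opening: 0.575
grasp_force: 0.0
```

Call:
carry_out(plan="0 0 0 0 0 0; 0 0 0 0 0 0; 0 0 0 0 0 0; 0 0 0 0 0 0; 0 0 0 0 0 0; 0 0 -0.85 0 0 0; 0 0 -0.85 0 0 0; 0 0 -0.85 0 0 0", claw=1)

```text
time_s: 18.45
eef_pos: [0.5147, -0.1269, 0.1293]
eef_rot: [-0.001, 0.392, 0.92, 0.0]
wrist_force: [0.9, -0.9, -2.8]
opening: 0.407
grasp_force: 60.9
```

```bash
python3 -c "
from h import *
go(.4918,.3031,.08,9.2)"
```

```text
psi0 43.8 turn 6.04 | shift x 10.70 y 1.15 z 1.23 pos [ 0.5147 -0.1269  0.1293] tilt [-0.0023  0.0011] t 18.4 open 0.41 q6 -1.23
```

Call:
carry_out(plan="0 0 0 0 0 1; 0 0 0 0 0 1; 0 0 0 0 0 1; 0 0 0 0 0 1; 0 0 0 0 0 1; 0 0 0 0 0 1; 0 0 0 0 0 0.04; 0.97 0.1 0 0 0 0")

```text
time_s: 19.12
eef_pos: [0.5147, -0.0934, 0.1296]
eef_rot: [0.002, 0.649, 0.761, -0.001]
wrist_force: [0.9, -0.2, -2.4]
opening: 0.412
grasp_force: 61.0
```

Call:
carry_out(plan="0.97 0.105 0 0 0 0; 0.97 0.105 0 0 0 0; 0.97 0.105 0 0 0 0; 0.97 0.105 0 0 0 0; 0.97 0.105 0 0 0 0; 0.97 0.105 0 0 0 0; 0.97 0.105 0 0 0 0; 0.97 0.105 0 0 0 0")

```text
time_s: 19.78
eef_pos: [0.4962, 0.2252, 0.1289]
eef_rot: [0.0, 0.647, 0.763, -0.0]
wrist_force: [1.0, -0.3, -2.7]
opening: 0.411
grasp_force: 61.0
```

Call:
carry_out(plan="0.97 0.105 0 0 0 0; 0.97 0.105 0 0 0 0; 0 0 0 0 0 0; 0 0 0.6 0 0 0; 0 0 0.6 0 0 0; 0 0 0 0 0 0; 0 0 0 0 0 0; 0 0 0 0 0 0")

```text
time_s: 20.45
eef_pos: [0.4932, 0.3013, 0.0817]
eef_rot: [0.0, 0.648, 0.762, 0.0]
wrist_force: [0.0, 0.5, -2.3]
opening: 0.412
grasp_force: 60.9
```

```bash
python3 -c "
from h import *
snap('wrist','w6',None,1.25)
go(.4918,.3031,.0155,9.2)
hexfit('w6',(.492,.3015),z=.08-.0085+.036)"
```

```text
psi0 9.3 turn 0.01 | shift x 0.05 y -0.04 z 1.67 pos [0.4938 0.3014 0.0824] tilt [0.002  0.0007] t 20.5 open 0.41 q6 0.18
(0.492, 0.3015) -> [0.493 0.299] th 9.3 half 0.0180 area 4859 rms 0.00023
```

View pics/w6.png

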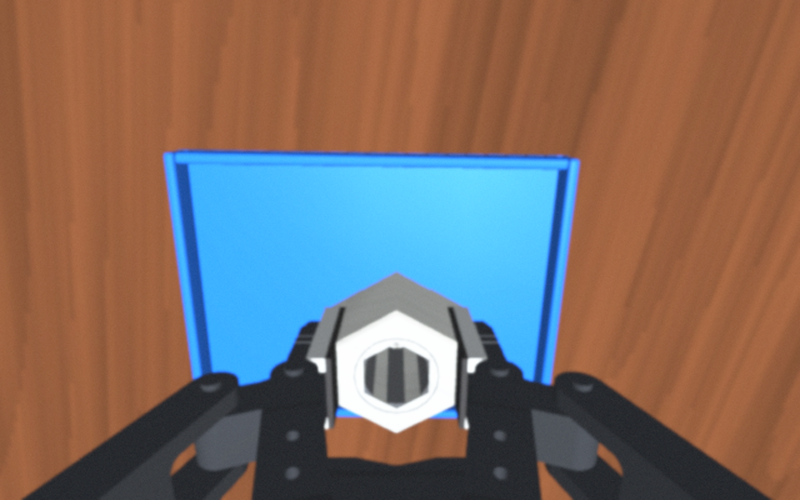

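Call:
carry_out(plan="0.05 -0.01 0 0 0 0; 0 0 0.6 0 0 0; 0 0 0.6 0 0 0; 0 0 0.3 0 0 0; 0 0 0.17 0 0 0; 0 0 0 0 0 0; 0 0 0 0 0 0; 0 0 0 0 0 0")

```text
time_s: 21.17
eef_pos: [0.4929, 0.3035, 0.0151]
eef_rot: [0.0, 0.648, 0.762, 0.001]
wrist_force: [0.4, -0.0, -2.4]
opening: 0.406
grasp_force: 61.3
```

Call:
carry_out(plan="-0.04 0 0 0 0 0; -0.04 0 0 0 0 0; -0.04 0 0 0 0 0; -0.03 0 0 0 0 0; 0 0 0.03 0 0 0; 0 0 0.02 0 0 0; 0 0 0 0 0 0; 0 0 0 0 0 0")

```text
time_s: 21.83
eef_pos: [0.4934, 0.2975, 0.0133]
eef_rot: [0.0, 0.648, 0.762, 0.0]
wrist_force: [-2.8, -0.7, 7.5]
opening: 0.411
grasp_force: 62.5
```

Call:
carry_out(plan="0 0 0 0 0 0; 0 0 0 0 0 0; 0 0 0 0 0 0; 0 0 0 0 0 0; 0 0 0 0 0 0; 0 0 -0.2 0 0 0; 0 0 -0.6 0 0 0; 0 0 -0.85 0 0 0", claw=-0.15)

```text
time_s: 22.5
eef_pos: [0.4904, 0.2963, 0.0762]
eef_rot: [-0.002, 0.648, 0.762, -0.003]
wrist_force: [-0.1, 0.3, 0.1]
opening: 0.577
grasp_force: 0.0
```

Call:
carry_out(plan="0 0 -0.85 0 0 0; 0 0 -0.85 0 0 0; -0.8 0 0 0 0 0; -0.8 0 0 0 0 0; -0.8 0 0 0 0 0; -0.2 0 0 0 0 0; 0 0 0 0 0 0; 0 0 0 0 0 0")

```text
time_s: 23.17
eef_pos: [0.5097, 0.1947, 0.1465]
eef_rot: [-0.0, 0.649, 0.761, 0.0]
wrist_force: [0.1, 0.7, -0.5]
opening: 0.573
grasp_force: 0.0
```

```bash
python3 -c "
from h import *
snap('wrist','w7',None,1.25)
go(.4983,-.2009,.15,45)"
```

```text
psi0 9.2 turn -6.25 | shift x -6.81 y -7.20 z -0.09 pos [0.5095 0.1953 0.1463] tilt [0.     0.0006] t 23.2 open 0.57 q6 -0.01
```

View pics/w7.png

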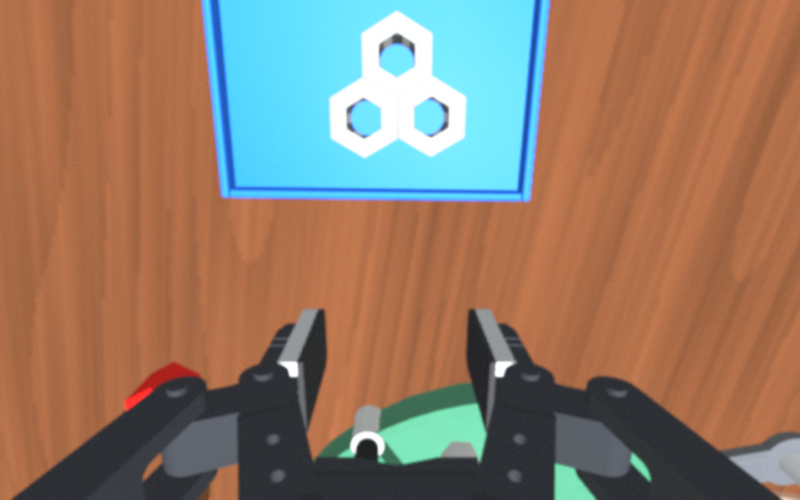

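Call:
carry_out(plan="0 0 0 0 0 -0.94; 0 0 0 0 0 -0.94; 0 0 0 0 0 -0.94; 0 0 0 0 0 -0.94; 0 0 0 0 0 -0.94; 0 0 0 0 0 -0.94; 0 0 0 0 0 -0.94; 0 0 0 0 0 -0.94", claw=0.2)

```text
time_s: 23.88
eef_pos: [0.5091, 0.1963, 0.1459]
eef_rot: [-0.0, 0.32, 0.947, 0.0]
wrist_force: [-0.6, -0.1, 0.3]
opening: 0.403
grasp_force: 0.0
```

Call:
carry_out(plan="0 0 0 0 0 -0.94; 0 0 0 0 0 -0.94; 0 0 0 0 0 -0.94; 0 0 0 0 0 -0.94; 0 0 0 0 0 -0.94; 0 0 0 0 0 -0.94; 0 0 0 0 0 -0.94; 0 -0.9 0 0 0 0")

```text
time_s: 24.55
eef_pos: [0.5092, 0.164, 0.1462]
eef_rot: [0.0, -0.006, 1.0, 0.001]
wrist_force: [0.8, 0.1, -0.7]
opening: 0.402
grasp_force: 0.0
```

Call:
carry_out(plan="0 -0.95 0 0 0 0; 0 -0.95 0 0 0 0; 0 -0.95 0 0 0 0; 0 -0.95 0 0 0 0; 0 -0.95 0 0 0 0; 0 -0.95 0 0 0 0; 0 -0.95 0 0 0 0; 0 -0.95 0 0 0 0")

```text
time_s: 25.22
eef_pos: [0.51, -0.1456, 0.1462]
eef_rot: [0.0, -0.001, 1.0, 0.0]
wrist_force: [0.9, -0.5, -0.2]
opening: 0.401
grasp_force: 0.0
```

```bash
python3 -c "
from h import *
snap('wrist','w8',None,1.25)
a=w('w7',364/1.25,117/1.25,.041);b=w('w7',431/1.25,117/1.25,.041);c=w('w7',397/1.25,55/1.25,.041);print(a,b,c)
print(px('w8',(.498,-.201,.095))*1.25)
go(.498,-.2,.06,90)"
```

```text
[0.48068251 0.2630026  0.041     ] [0.51635949 0.26876349 0.041     ] [0.49330867 0.29633717 0.041     ]
[275.79111251 253.96553785]
psi0 89.9 turn -0.01 | shift x 0.32 y -1.19 z 2.17 pos [ 0.5106 -0.1525  0.1467] tilt [ 0.0016 -0.0044] t 25.3 open 0.4 q6 -2.08
```

View pics/w8.png

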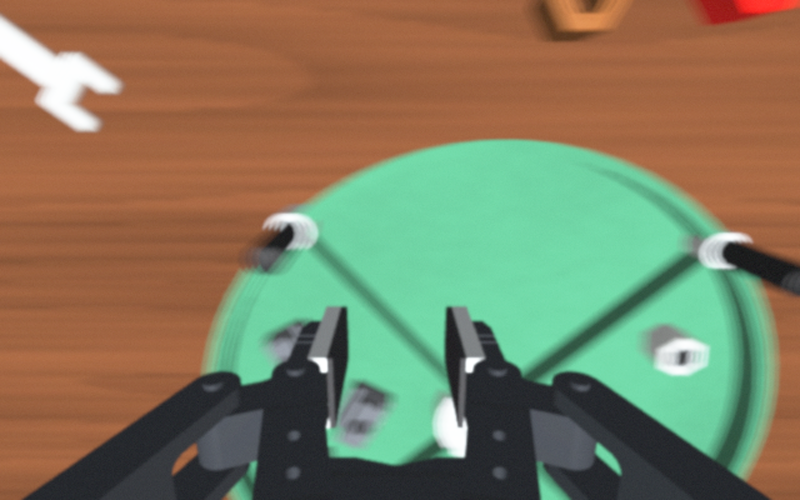

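The handle top shows at about (268,253), blurred while the arm settles, against a prediction of (276,254). The arc follows.

```bash
python3 -c "
from h import *
a=np.radians(np.linspace(221.6,130.5,17)); P=np.array([.632,-.081])+.18*np.c_[np.cos(a),np.sin(a)]
print(P[0],P[-1]); d=np.diff(P,axis=0)/.04
print('; '.join('%.2f %.2f 0 0 0 0'%(-x,y) for x,y in d))"
```

```text
[ 0.49739634 -0.20050672] [0.51509935 0.05587307]
0.28 0.35 0 0 0 0; 0.24 0.37 0 0 0 0; 0.21 0.40 0 0 0 0; 0.17 0.42 0 0 0 0; 0.12 0.43 0 0 0 0; 0.08 0.44 0 0 0 0; 0.04 0.45 0 0 0 0; -0.01 0.45 0 0 0 0; -0.05 0.44 0 0 0 0; -0.10 0.44 0 0 0 0; -0.14 0.42 0 0 0 0; -0.18 0.41 0 0 0 0; -0.22 0.39 0 0 0 0; -0.26 0.36 0 0 0 0; -0.29 0.34 0 0 0 0; -0.33 0.31 0 0 0 0
```

Call:
carry_out(plan="0.16 -0.6 0 0 0 0; 0.16 -0.59 0 0 0 0; 0 0 0 0 0 0; 0 0 0 0 0 0; 0 0 0 0 0 0; 0 0 0.7 0 0 0; 0 0 0.7 0 0 0; 0 0 0.7 0 0 0")

```text
time_s: 25.93
eef_pos: [0.4988, -0.1921, 0.0625]
eef_rot: [0.002, -0.001, 1.0, -0.001]
wrist_force: [0.5, -1.6, 2.3]
opening: 0.399
grasp_force: 1.4
```

Call:
carry_out(plan="0 0 0 0 0 0; 0 0 0 0 0 0; 0 0 0 0 0 0; 0 0 0 0 0 0; 0 0 0 0 0 0; 0 0 0 0 0 0; 0 0 0 0 0 0; 0 0 0 0 0 0", claw=0.55)

```text
time_s: 26.6
eef_pos: [0.4975, -0.1932, 0.0629]
eef_rot: [0.001, -0.0, 1.0, -0.0]
wrist_force: [0.1, 0.5, 0.4]
opening: 0.225
grasp_force: 0.8
```

```bash
python3 -c "
from h import *
print(ctrl.get_obs()['wrist_force'],ctrl.get_obs()['grasp_force'])
go(.4974,-.2005,.06,90)
snap('wrist','w9',None,1.25)"
```

```text
[0.07665021 0.51376484 0.39012745] 0.8003715053200722
psi0 90.0 turn 0.00 | shift x 0.00 y -0.18 z 0.07 pos [ 0.4975 -0.1932  0.0629] tilt [ 0.0014 -0.0007] t 26.6 open 0.23 q6 -2.16
```

View pics/w9.png

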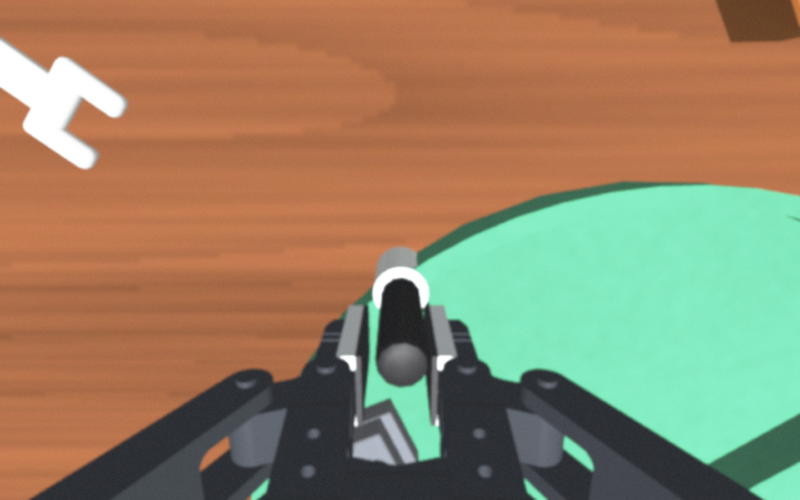

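The post at (402,350) is caged between the pads.

Call:
carry_out(plan="0.26 0.18 0 0 0 0; 0.24 0.37 0 0 0 0; 0.21 0.4 0 0 0 0; 0.17 0.42 0 0 0 0; 0.12 0.43 0 0 0 0; 0.08 0.44 0 0 0 0; 0.04 0.45 0 0 0 0; -0.01 0.45 0 0 0 0")

```text
time_s: 27.32
eef_pos: [0.4518, -0.0673, 0.0622]
eef_rot: [-0.0, 0.0, 1.0, -0.0]
wrist_force: [-0.9, -1.8, 0.1]
opening: 0.225
grasp_force: 0.6
```

Call:
carry_out(plan="-0.05 0.44 0 0 0 0; -0.1 0.44 0 0 0 0; -0.14 0.42 0 0 0 0; -0.18 0.41 0 0 0 0; -0.22 0.39 0 0 0 0; -0.26 0.36 0 0 0 0; -0.29 0.34 0 0 0 0; -0.31 0.25 0 0 0 0")

```text
time_s: 27.98
eef_pos: [0.5146, 0.0553, 0.0621]
eef_rot: [-0.0, -0.0, 1.0, -0.0]
wrist_force: [0.2, 0.2, -0.8]
opening: 0.225
grasp_force: 0.0
```

Call:
carry_out(plan="0 0 0 0 0 0; 0 0 0 0 0 0; 0 0 0 0 0 0; 0 0 -0.5 0 0 0; 0 0 -0.9 0 0 0; 0 0 -0.9 0 0 0; 0 -0.7 0 0 0 0; 0 -0.9 0 0 0 0", claw=0.2)

```text
time_s: 28.65
eef_pos: [0.5153, -0.0095, 0.1569]
eef_rot: [0.002, -0.002, 1.0, -0.001]
wrist_force: [0.2, -0.3, -1.0]
opening: 0.396
grasp_force: 0.0
```

```bash
python3 -c "
from h import *
go(.4974,-.2005,.15,90)"
```

```text
psi0 90.2 turn 0.03 | shift x 0.45 y -4.77 z 0.17 pos [ 0.5153 -0.0095  0.1569] tilt [ 0.0049 -0.0014] t 28.6 open 0.4 q6 -1.82
```

Call:
carry_out(plan="0.09 -0.94 0 0 0 0; 0.09 -0.94 0 0 0 0; 0.09 -0.94 0 0 0 0; 0.09 -0.94 0 0 0 0; 0.09 -0.94 0 0 0 0; 0 0 0 0 0 0; 0 0 0 0 0 0; 0 0 0 0 0 0", claw=-0.5)

```text
time_s: 29.32
eef_pos: [0.4954, -0.1974, 0.1537]
eef_rot: [-0.001, 0.001, 1.0, 0.0]
wrist_force: [0.3, 1.1, 0.5]
opening: 0.753
grasp_force: 0.0
```

Call:
carry_out(plan="0 0 0.6 0 0 0; 0 0 0.6 0 0 0; 0 0 0.6 0 0 0; 0 0 0.5 0 0 0; 0 0 0 0 0 0; 0 0 0 0 0 0; 0 0 0 0 0 0; 0 0 0 0 0 0")

```text
time_s: 29.98
eef_pos: [0.4977, -0.1975, 0.0638]
eef_rot: [0.001, -0.001, 1.0, -0.001]
wrist_force: [0.4, -0.2, 0.3]
opening: 0.752
grasp_force: 0.0
```

Call:
carry_out(plan="0 0 0 0 0 0; 0 0 0 0 0 0; 0 0 0 0 0 0; 0 0 0 0 0 0; 0 0 0 0 0 0; 0 0 0 0 0 0; 0 0 0 0 0 0; 0 0 0 0 0 0", claw=0.55)

```text
time_s: 30.65
eef_pos: [0.4965, -0.1977, 0.0622]
eef_rot: [0.0, -0.0, 1.0, -0.0]
wrist_force: [0.5, -0.6, 0.1]
opening: 0.224
grasp_force: 0.4
```

```bash
python3 -c "
from h import *
go(.4974,-.2005,.06,90)
a=snap('wrist','w10')['pixels'].astype(int).sum(2); b=np.load('pics/w9.npz')['pixels'].astype(int).sum(2)
print(np.abs(a-b)[220:310,300:345].mean(), b[220:310,320].astype(int)[::15], a[220:310,320][::15])
print(a[285,285:355:5],b[285,285:355:5])"
```

```text
psi0 90.0 turn 0.00 | shift x -0.02 y -0.07 z 0.06 pos [ 0.4965 -0.1977  0.0622] tilt [ 0.0001 -0.0004] t 30.6 open 0.22 q6 -2.17
190.28864197530865 [765  97 104 113 418 288] [489 765 111 116 101 226]
[386 137  94 116 105 102 104 114 107 129 591 185 192 666] [372 146 349 329 236 340 380 391 364 333 289 190 188 645]
```

Call:
carry_out(plan="0.24 0.28 0 0 0 0; 0.22 0.37 0 0 0 0; 0.2 0.4 0 0 0 0; 0.16 0.42 0 0 0 0; 0.12 0.43 0 0 0 0; 0.08 0.44 0 0 0 0; 0.04 0.45 0 0 0 0; -0.01 0.45 0 0 0 0")

```text
time_s: 31.37
eef_pos: [0.4535, -0.0671, 0.0619]
eef_rot: [-0.001, 0.0, 1.0, -0.0]
wrist_force: [-0.4, -0.4, -0.1]
opening: 0.224
grasp_force: 0.6
```

Call:
carry_out(plan="-0.05 0.44 0 0 0 0; -0.1 0.44 0 0 0 0; -0.14 0.42 0 0 0 0; -0.18 0.41 0 0 0 0; -0.22 0.39 0 0 0 0; -0.26 0.36 0 0 0 0; -0.29 0.34 0 0 0 0; -0.31 0.25 0 0 0 0")

```text
time_s: 32.03
eef_pos: [0.5162, 0.0554, 0.0618]
eef_rot: [-0.001, -0.0, 1.0, 0.0]
wrist_force: [-0.4, 0.1, -0.7]
opening: 0.224
grasp_force: 0.0
```

Call:
carry_out(plan="0 0 0 0 0 0; 0 0 0 0 0 0; 0 0 0 0 0 0; 0 0 -0.5 0 0 0; 0 0 -0.9 0 0 0; 0 0 -0.9 0 0 0; 0 0 -0.9 0 0 0; 0 -0.9 0 0 0 0", claw=-0.15)

```text
time_s: 32.7
eef_pos: [0.5197, 0.0207, 0.1977]
eef_rot: [0.006, -0.002, 1.0, -0.0]
wrist_force: [1.9, -0.2, 0.1]
opening: 0.573
grasp_force: 0.0
```

Call:
carry_out(plan="0 -0.9 0 0 0 0; 0 -0.9 0 0 0 0; 0 -0.6 0 0 0 0; 0 0 0 0 0 0; 0 0 0 0 0 0; 0 0 0 0 0 0; 0 0 0 0 0 0; 0 0 0 0 0 0")

```text
time_s: 33.37
eef_pos: [0.5162, -0.0767, 0.19]
eef_rot: [-0.0, -0.001, 1.0, 0.0]
wrist_force: [0.2, 0.1, 0.5]
opening: 0.57
grasp_force: 0.0
```

```bash
python3 -c "
from h import *
go(.5,-.08,.2,90)
snap('wrist','w11',None,1.25)"
```

```text
psi0 90.1 turn 0.02 | shift x 0.41 y -0.08 z -0.25 pos [ 0.5162 -0.0767  0.19  ] tilt [-0.0004  0.0003] t 33.4 open 0.57 q6 -1.95
```

View pics/w11.png

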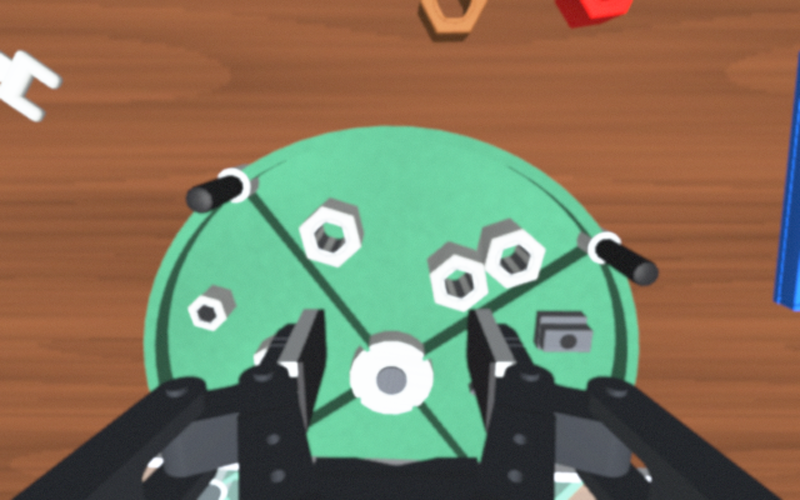

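The rear bin is now in front, with nuts at (331,235), (458,281) and (514,256). The last two nearly touch, and the last lies by the divider.

```bash
python3 -c "
from h import *
g=[w('w11',u/1.25,v/1.25,.056)[:2].round(4) for u,v in[(331,235),(458,281),(514,256)]]
N=[hexfit('w11',tuple(p),thr=225) for p in g]
hub=w('w11',390/1.25,378/1.25,.04);h1=w('w11',232/1.25,187/1.25,.04);h2=w('w11',604/1.25,248/1.25,.04);print(hub,h1,h2)
for n in N:
  print([round(float(np.cross((h-hub)[:2],n[:2]-hub[:2])/np.hypot(*(h-hub)[:2])),4) for h in(h1,h2)], np.degrees(np.arctan2(*(h1-hub)[1::-1])),np.degrees(np.arctan2(*(h2-hub)[1::-1])))
d=N[2]-N[1];print(np.hypot(*d[:2]),np.degrees(np.arctan2(d[1],d[0])))
d=N[0]-N[1];print(np.hypot(*d[:2]),np.degrees(np.arctan2(d[1],d[0])))" 2>/dev/null
```

```text
(np.float64(0.5172), np.float64(-0.1187)) -> [ 0.5185 -0.1197] th 42.3 half 0.0175 area 1095 rms 0.00018
(np.float64(0.5489), np.float64(-0.035)) -> [ 0.5429 -0.0155] th 25.2 half 0.0324 area 2031 rms 0.00461
(np.float64(0.5313), np.float64(0.0011)) -> [ 0.5429 -0.0155] th 25.2 half 0.0324 area 2031 rms 0.00461
[ 0.63368719 -0.08087381  0.04      ] [ 0.48864437 -0.18560379  0.04      ] [0.53046614 0.06742053 0.04      ]
[-0.0359, 0.1167] -144.16836176288163 124.84004763082758
[-0.1062, 0.0372] -144.16836176288163 124.84004763082758
[-0.1062, 0.0372] -144.16836176288163 124.84004763082758
0.0 0.0
0.10704833288176721 -103.17567117895523
```

```bash
python3 -c "
from h import *
go(.5175,-.1186,.028,42.3)"
```

```text
psi0 90.1 turn 8.34 | shift x -0.79 y -0.68 z 4.05 pos [ 0.5163 -0.0767  0.19  ] tilt [-0.0003  0.0002] t 33.4 open 0.57 q6 -1.95
```

Call:
carry_out(plan="0 0 0 0 0 0.927; 0 0 0 0 0 0.927; 0 0 0 0 0 0.927; 0 0 0 0 0 0.927; 0 0 0 0 0 0.927; 0 0 0 0 0 0.927; 0 0 0 0 0 0.927; 0 0 0 0 0 0.927")

```text
time_s: 34.08
eef_pos: [0.5165, -0.0769, 0.19]
eef_rot: [-0.0, 0.364, 0.932, 0.0]
wrist_force: [0.0, -0.8, 0.3]
opening: 0.575
grasp_force: 0.0
```

Call:
carry_out(plan="0 0 0 0 0 0.927; -0.79 -0.68 0 0 0 0; 0 0 0.7 0 0 0; 0 0 0.7 0 0 0; 0 0 0.65 0 0 0; 0 0 0 0 0 0; 0 0 0 0 0 0; 0 0 0 0 0 0")

```text
time_s: 34.75
eef_pos: [0.5185, -0.1193, 0.1094]
eef_rot: [0.001, 0.405, 0.914, -0.0]
wrist_force: [0.7, -0.1, 0.1]
opening: 0.575
grasp_force: 0.0
```

```bash
python3 -c "
from h import *
snap('wrist','w12')
a=hexfit('w12',(.5185,-.1197)); p=np.degrees(a[2])%60; t=np.radians(p+90)
go(a[0]+.001*np.cos(t),a[1]+.001*np.sin(t),.028,p)"
```

```text
(0.5185, -0.1197) -> [ 0.5187 -0.1199] th 42.7 half 0.0172 area 1811 rms 0.00016
psi0 42.3 turn -0.08 | shift x 0.02 y -0.01 z 2.05 pos [ 0.5189 -0.1196  0.11  ] tilt [ 0.0027 -0.0013] t 34.8 open 0.57 q6 -1.19
```

Call:
carry_out(plan="0.02 -0.01 0.7 0 0 0; 0 0 0.7 0 0 0; 0 0 0.4 0 0 0; 0 0 0.25 0 0 0; 0 0 0 0 0 0; 0 0 0 0 0 0; 0 0 0 0 0 0; 0 0 0 0 0 0")

```text
time_s: 35.47
eef_pos: [0.5181, -0.1197, 0.0278]
eef_rot: [0.002, 0.405, 0.914, -0.0]
wrist_force: [0.2, -0.5, -0.2]
opening: 0.577
grasp_force: 0.0
```

Call:
carry_out(plan="0 0 0 0 0 0; 0 0 0 0 0 0; 0 0 0 0 0 0; 0 0 0 0 0 0; 0 0 0 0 0 0; 0 0 -0.85 0 0 0; 0 0 -0.85 0 0 0; 0 0 -0.85 0 0 0", claw=1)

```text
time_s: 36.13
eef_pos: [0.5158, -0.1187, 0.1287]
eef_rot: [-0.001, 0.405, 0.914, 0.0]
wrist_force: [1.4, -0.8, -1.4]
opening: 0.409
grasp_force: 60.6
```

```bash
python3 -c "
from h import *
go(.4517,.2928,.08,69.2)"
```

```text
psi0 42.2 turn -4.71 | shift x 5.15 y 9.05 z 1.22 pos [ 0.5158 -0.1187  0.1287] tilt [-0.002  0.001] t 36.1 open 0.41 q6 -1.19
```

Call:
carry_out(plan="0 0 0 0 0 -0.942; 0 0 0 0 0 -0.942; 0 0 0 0 0 -0.942; 0 0 0 0 0 -0.942; 0 0 0 0 0 -0.942; 0.468 0.823 0 0 0 0; 0.468 0.823 0 0 0 0; 0.468 0.823 0 0 0 0")

```text
time_s: 36.8
eef_pos: [0.4987, -0.0061, 0.1281]
eef_rot: [-0.0, 0.182, 0.983, 0.0]
wrist_force: [0.9, 1.1, -1.1]
opening: 0.408
grasp_force: 60.8
```

Call:
carry_out(plan="0.468 0.823 0 0 0 0; 0.468 0.823 0 0 0 0; 0.468 0.823 0 0 0 0; 0.468 0.823 0 0 0 0; 0.468 0.823 0 0 0 0; 0.468 0.823 0 0 0 0; 0.468 0.823 0 0 0 0; 0.468 0.823 0 0 0 0")

```text
time_s: 37.47
eef_pos: [0.452, 0.2943, 0.1283]
eef_rot: [0.0, 0.18, 0.984, -0.0]
wrist_force: [0.7, 0.3, -1.7]
opening: 0.414
grasp_force: 60.8
```

Call:
carry_out(plan="0 0 0 0 0 0; 0 0 0 0 0 0; 0 0 0.6 0 0 0; 0 0 0.6 0 0 0; 0 0 0 0 0 0; 0 0 0 0 0 0; 0 0 0 0 0 0; 0 0 0 0 0 0")

```text
time_s: 38.13
eef_pos: [0.4542, 0.2924, 0.0817]
eef_rot: [0.001, 0.181, 0.983, 0.001]
wrist_force: [0.2, 0.7, -1.7]
opening: 0.408
grasp_force: 61.0
```

```bash
python3 -c "
from h import *
snap('wrist','w13')
go(.4517,.2928,.0155,69.2); z=ctrl.get_obs()['eef_pos'][2]
a=hexfit('w13',(.4525,.2925),z=z-.0085+.036)
t=np.radians(69.2); D=np.array([.4531,.2923])-a[:2]; print('nut corr units x %.3f y %.3f'%(D@[-np.sin(t),np.cos(t)]/.04,D@[np.cos(t),np.sin(t)]/.04))"
```

```text
psi0 69.2 turn -0.01 | shift x 0.06 y -0.02 z 1.66 pos [0.4542 0.2925 0.0817] tilt [0.0026 0.0009] t 38.2 open 0.41 q6 -0.85
(0.4525, 0.2925) -> [0.4574 0.291 ] th 8.8 half 0.0194 area 5621 rms 0.00138
nut corr units x 0.113 y -0.009
```

```bash
python3 -c "
from h import *
for t in (228,238,246): hexfit('w13',(.4545,.292),z=.0817-.0085+.036,thr=t)"
```

```text
(0.4545, 0.292) -> [0.4573 0.291 ] th 10.1 half 0.0194 area 5446 rms 0.00129
(0.4545, 0.292) -> [0.4575 0.2909] th 10.0 half 0.0193 area 5261 rms 0.00121
(0.4545, 0.292) -> [0.4577 0.2907] th 9.2 half 0.0189 area 4653 rms 0.00119
```

Call:
carry_out(plan="0.09 -0.01 0 0 0 0; 0 0 0.6 0 0 0; 0 0 0.6 0 0 0; 0 0 0.3 0 0 0; 0 0 0.13 0 0 0; 0 0 0 0 0 0; 0 0 0 0 0 0; 0 0 0 0 0 0")

```text
time_s: 38.85
eef_pos: [0.4504, 0.2939, 0.0161]
eef_rot: [0.001, 0.181, 0.984, 0.001]
wrist_force: [-0.1, 0.6, -1.9]
opening: 0.411
grasp_force: 61.1
```

Call:
carry_out(plan="-0.04 0 0 0 0 0; -0.04 0 0 0 0 0; -0.04 0 0 0 0 0; -0.04 0 0 0 0 0; -0.02 0 0 0 0 0; 0 0 0.03 0 0 0; 0 0 0.02 0 0 0; 0 0 0 0 0 0")

```text
time_s: 39.52
eef_pos: [0.456, 0.2909, 0.0127]
eef_rot: [-0.0, 0.181, 0.984, -0.0]
wrist_force: [0.7, -0.2, -1.9]
opening: 0.406
grasp_force: 61.4
```

Call:
carry_out(plan="0 0 0 0 0 0; 0 0 0 0 0 0; 0 0 0 0 0 0; 0 0 0 0 0 0; 0 0 0 0 0 0; 0 0 -0.2 0 0 0; 0 0 -0.6 0 0 0; 0 0 -0.85 0 0 0", claw=-0.15)

```text
time_s: 40.18
eef_pos: [0.4536, 0.2899, 0.0773]
eef_rot: [-0.003, 0.181, 0.984, -0.002]
wrist_force: [-0.1, 0.8, -0.1]
opening: 0.574
grasp_force: 0.0
```

Call:
carry_out(plan="0 0 -0.85 0 0 0; 0 0 -0.85 0 0 0; -0.85 0 0 0 0 0; -0.85 0 0 0 0 0; -0.85 0 0 0 0 0; -0.6 0 0 0 0 0; 0 0 0 0 0 0; 0 0 0 0 0 0")

```text
time_s: 40.85
eef_pos: [0.5746, 0.2454, 0.1472]
eef_rot: [-0.0, 0.181, 0.983, 0.0]
wrist_force: [-0.1, 0.2, -1.1]
opening: 0.578
grasp_force: 0.0
```

```bash
cat >> h.py <<'E'
def holes(f,z=.041,ref=None):
    """centres of the nuts' bores, from dark/blue blobs inside the white cluster, on plane z"""
    im=np.load(f'pics/{f}.npz')['pixels']; m=(im.min(2)>190).astype(np.uint8)
    cs,hi=cv2.findContours(m,cv2.RETR_CCOMP,cv2.CHAIN_APPROX_NONE)
    for c,h in zip(cs,hi[0]):
        if h[3]>=0 and 40<cv2.contourArea(c)<3000:
            p=np.array(cv2.minEnclosingCircle(c)[0]); print('px',p.round(1),'area',cv2.contourArea(c),'w',w(f,*p,z)[:2].round(4))
E
python3 -c "
from h import *
snap('wrist','w14'); holes('w14'); print('w7'); holes('w7')
go(.54,-.05,.19,90)"
```

```text
px [318.5 108. ] area 697.0 w [0.516  0.2688]
px [345.5  58.5] area 779.5 w [0.4928 0.2967]
px [290.   58.5] area 780.0 w [0.4798 0.2625]
w7
px [290.   94.5] area 721.0 w [0.48   0.2623]
px [345.   93.5] area 728.5 w [0.5165 0.2689]
px [317.   43.5] area 810.5 w [0.4929 0.2966]
psi0 69.2 turn -3.64 | shift x 0.84 y -7.40 z -1.08 pos [0.5734 0.246  0.1469] tilt [-0.001   0.0001] t 40.9 open 0.57 q6 -0.99
```

```bash
python3 -c "
from h import *
print(px('w14',(.4573,.2905,.041)))
c=np.load('pics/w14.npz')['pixels']; print(c[0:40:4,318].tolist())"
```

```text
[317.56219474   6.11566963]
[[99, 203, 255], [104, 228, 255], [106, 228, 255], [106, 229, 255], [110, 230, 255], [121, 228, 255], [253, 254, 254], [255, 255, 255], [255, 255, 255], [254, 255, 255]]
```

```bash
sed -i 's/def hexfit(f,guess,z=.056,af=.036,thr=215):/def hexfit(f,guess,z=.056,af=.036,thr=215,er=0):/; s/astype(np.uint8); n,lab/astype(np.uint8); m=cv2.erode(m,np.ones((3,3),np.uint8),iterations=er) if er else m; n,lab/' h.py
python3 -c "
from h import *
for t,e in((225,1),(245,0),(245,1),(235,2)):
  print(t,e)
  for g in((.549,-.035),(.5313,.0011)): hexfit('w11',g,thr=t,er=e)
holes('w11',.056)"
```

```text
225 1
(0.549, -0.035) -> [ 0.5429 -0.0156] th 24.4 half 0.0313 area 1465 rms 0.00459
(0.5313, 0.0011) -> [ 0.5429 -0.0156] th 24.4 half 0.0313 area 1465 rms 0.00459
245 0
(0.549, -0.035) -> [ 0.5506 -0.0345] th 40.8 half 0.0168 area 778 rms 0.00020
(0.5313, 0.0011) -> [0.5332 0.0014] th 19.7 half 0.0167 area 826 rms 0.00023
245 1
(0.549, -0.035) -> [ 0.5506 -0.0345] th 40.9 half 0.0158 area 490 rms 0.00019
(0.5313, 0.0011) -> [0.5333 0.0014] th 19.5 half 0.0156 area 529 rms 0.00024
235 2
(0.549, -0.035) -> [ 0.5505 -0.0345] th 41.4 half 0.0151 area 370 rms 0.00026
(0.5313, 0.0011) -> [0.5332 0.0013] th 18.4 half 0.0150 area 383 rms 0.00022
px [312.7 303.5] area 462.5 w [ 0.6244 -0.08  ]
px [164.5 251.5] area 191.0 w [ 0.5736 -0.2068]
px [367.2 227.1] area 440.0 w [ 0.551  -0.0342]
px [411.5 207. ] area 464.0 w [0.5332 0.0015]
px [263. 190.] area 480.0 w [ 0.5189 -0.1203]
```

```bash
python3 -c "
from h import *
go(.5502,-.0363,.115,41)"
```

```text
psi0 69.2 turn 4.91 | shift x -4.95 y -5.07 z 0.80 pos [0.5734 0.246  0.1469] tilt [-0.001   0.0001] t 40.9 open 0.57 q6 -0.99
```

Call:
carry_out(plan="0 0 0 0 0 0.982; 0 0 0 0 0 0.982; 0 0 0 0 0 0.982; 0 0 0 0 0 0.982; 0 0 0 0 0 0.982; -0.62 -0.634 0 0 0 0; -0.62 -0.634 0 0 0 0; -0.62 -0.634 0 0 0 0", claw=-0.08)

```text
time_s: 41.57
eef_pos: [0.5635, 0.1407, 0.1469]
eef_rot: [-0.0, 0.413, 0.911, -0.0]
wrist_force: [0.6, -0.1, 0.4]
opening: 0.538
grasp_force: 0.0
```

Call:
carry_out(plan="-0.62 -0.634 0 0 0 0; -0.62 -0.634 0 0 0 0; -0.62 -0.634 0 0 0 0; -0.62 -0.634 0 0 0 0; -0.61 -0.632 0 0 0 0; 0 0 0.4 0 0 0; 0 0 0.4 0 0 0; 0 0 0 0 0 0")

```text
time_s: 42.23
eef_pos: [0.5479, -0.0354, 0.1122]
eef_rot: [-0.003, 0.414, 0.91, -0.0]
wrist_force: [-0.6, 1.1, 0.2]
opening: 0.539
grasp_force: 0.0
```

Call:
carry_out(plan="0 0 0 0 0 0; 0 0 0 0 0 0; 0 0 0 0 0 0; 0 0 0 0 0 0; 0 0 0 0 0 0; 0 0 0 0 0 0; 0 0 0 0 0 0; 0 0 0 0 0 0")

```text
time_s: 42.9
eef_pos: [0.5511, -0.0363, 0.115]
eef_rot: [0.0, 0.414, 0.91, 0.0]
wrist_force: [0.2, 0.7, 0.4]
opening: 0.537
grasp_force: 0.0
```

```bash
python3 -c "
from h import *
snap('wrist','w15')
for t,e in((245,0),(250,1)):
  a=hexfit('w15',(.5506,-.0345),thr=t,er=e);b=hexfit('w15',(.5332,.0014),thr=t,er=e)
t=np.radians(41)
go(a[0]-.0008*np.cos(t+np.pi/2)-.0015*np.cos(t),a[1]-.0008*np.sin(t+np.pi/2)-.0015*np.sin(t),.028,np.degrees(a[2])%60)"
```

```text
(0.5506, -0.0345) -> [ 0.552  -0.0406] th 41.1 half 0.0124 area 280 rms 0.00223
(0.5332, 0.0014) -> [0.538  0.0031] th 20.0 half 0.0128 area 384 rms 0.00215
(0.5506, -0.0345) -> [ 0.7107 -0.0733] th 56.5 half 0.0048 area 91 rms 0.00148
(0.5332, 0.0014) -> [ 0.7107 -0.0733] th 56.5 half 0.0048 area 91 rms 0.00148
psi0 41.1 turn -2.69 | shift x -3.85 y 1.39 z 2.17 pos [ 0.551  -0.0364  0.1149] tilt [ 0. -0.] t 43.0 open 0.54 q6 -1.0
```

```bash
python3 -c "
from h import *
for t,e in((180,0),(200,0),(215,0),(225,0)):
  a=hexfit('w15',(.5506,-.0345),thr=t,er=e);b=hexfit('w15',(.5332,.0014),thr=t,er=e)
"
```

```text
(0.5506, -0.0345) -> [ 0.5439 -0.0153] th 29.1 half 0.0325 area 4512 rms 0.00499
(0.5332, 0.0014) -> [ 0.5439 -0.0153] th 29.1 half 0.0325 area 4512 rms 0.00499
(0.5506, -0.0345) -> [ 0.5432 -0.0155] th 27.9 half 0.0326 area 4293 rms 0.00483
(0.5332, 0.0014) -> [ 0.5432 -0.0155] th 27.9 half 0.0326 area 4293 rms 0.00483
(0.5506, -0.0345) -> [ 0.5432 -0.0157] th 27.4 half 0.0325 area 4059 rms 0.00465
(0.5332, 0.0014) -> [ 0.5432 -0.0157] th 27.4 half 0.0325 area 4059 rms 0.00465
(0.5506, -0.0345) -> [ 0.5506 -0.0346] th 41.6 half 0.0172 area 1758 rms 0.00018
(0.5332, 0.0014) -> [0.5333 0.0013] th 19.4 half 0.0172 area 2076 rms 0.00016
```

Call:
carry_out(plan="0.02 -0.01 0.7 0 0 0; 0 0 0.6 0 0 0; 0 0 0.4 0 0 0; 0 0 0.3 0 0 0; 0 0 0.17 0 0 0; 0 0 0 0 0 0; 0 0 0 0 0 0; 0 0 0 0 0 0")

```text
time_s: 43.62
eef_pos: [0.5512, -0.0363, 0.0292]
eef_rot: [0.001, 0.414, 0.91, 0.0]
wrist_force: [-0.2, 0.5, -0.3]
opening: 0.539
grasp_force: 0.0
```

Call:
carry_out(plan="0 0 0 0 0 0; 0 0 0 0 0 0; 0 0 0 0 0 0; 0 0 0 0 0 0; 0 0 0 0 0 0; 0 0 -0.85 0 0 0; 0 0 -0.85 0 0 0; 0 0 -0.85 0 0 0", claw=1)

```text
time_s: 44.28
eef_pos: [0.549, -0.0357, 0.1304]
eef_rot: [-0.001, 0.414, 0.91, -0.0]
wrist_force: [0.1, 0.1, -2.6]
opening: 0.413
grasp_force: 61.2
```

```bash
python3 -c "
from h import *
A3=np.array([.5162,.2688]);B2=np.array([.4929,.2966]); r=np.radians(9.2)
B3=B2+.036*np.array([np.cos(r),np.sin(r)]); print(B3, A3+.036*np.array([np.cos(r+np.pi/3),np.sin(r+np.pi/3)]))
p=B3-.006*np.array([np.cos(np.radians(219.2)),np.sin(np.radians(219.2))]); print('nut start',p)
go(*p,.08,129.2)"
```

```text
[0.52843691 0.30235572] [0.52898385 0.30245372]
nut start [0.53308657 0.3061479 ]
psi0 41.1 turn -15.38 | shift x -5.09 y 6.87 z 1.26 pos [ 0.549  -0.0357  0.1304] tilt [-0.0027  0.0007] t 44.3 open 0.41 q6 -1.0
```

Call:
carry_out(plan="0 0 0 0 0 -0.961; 0 0 0 0 0 -0.961; 0 0 0 0 0 -0.961; 0 0 0 0 0 -0.961; 0 0 0 0 0 -0.961; 0 0 0 0 0 -0.961; 0 0 0 0 0 -0.961; 0 0 0 0 0 -0.961")

```text
time_s: 44.95
eef_pos: [0.5497, -0.0359, 0.1298]
eef_rot: [-0.0, 0.04, 0.999, 0.0]
wrist_force: [0.0, 0.4, -1.8]
opening: 0.407
grasp_force: 61.4
```

Call:
carry_out(plan="0 0 0 0 0 -0.961; 0 0 0 0 0 -0.961; 0 0 0 0 0 -0.961; 0 0 0 0 0 -0.961; 0 0 0 0 0 -0.961; 0 0 0 0 0 -0.961; 0 0 0 0 0 -0.961; 0 0 0 0 0 -0.961")

```text
time_s: 45.62
eef_pos: [0.5496, -0.0359, 0.1298]
eef_rot: [-0.0, -0.337, 0.941, 0.0]
wrist_force: [-0.2, -0.2, -1.4]
opening: 0.415
grasp_force: 61.4
```

Call:
carry_out(plan="-0.566 0.763 0 0 0 0; -0.566 0.763 0 0 0 0; -0.566 0.763 0 0 0 0; -0.566 0.763 0 0 0 0; -0.566 0.763 0 0 0 0; -0.566 0.763 0 0 0 0; -0.566 0.763 0 0 0 0; -0.566 0.763 0 0 0 0")

```text
time_s: 46.28
eef_pos: [0.5356, 0.2695, 0.1299]
eef_rot: [-0.0, -0.335, 0.942, -0.0]
wrist_force: [0.0, -0.6, -2.6]
opening: 0.412
grasp_force: 61.4
```

Call:
carry_out(plan="-0.566 0.763 0 0 0 0; 0 0 0 0 0 0; 0 0 0.6 0 0 0; 0 0 0.6 0 0 0; 0 0 0 0 0 0; 0 0 0 0 0 0; 0 0 0 0 0 0; 0 0 0 0 0 0")

```text
time_s: 46.95
eef_pos: [0.5359, 0.3057, 0.0838]
eef_rot: [0.001, -0.335, 0.942, -0.0]
wrist_force: [0.2, -0.1, -1.5]
opening: 0.405
grasp_force: 61.3
```

```bash
python3 -c "
from h import *
snap('wrist','w16')
go(.5331,.3061,.0155,129.2); z=ctrl.get_obs()['eef_pos'][2]
for t in (215,240): hexfit('w16',(.5331,.3061),z=z-.0085+.036,thr=t)
holes('w16')"
```

```text
psi0 129.1 turn -0.01 | shift x 0.05 y 0.05 z 1.71 pos [0.536  0.3058 0.0839] tilt [0.0027 0.0009] t 47.0 open 0.41 q6 -1.93
(0.5331, 0.3061) -> [0.5337 0.3044] th 8.7 half 0.0170 area 3959 rms 0.00014
(0.5331, 0.3061) -> [0.5227 0.3142] th 43.9 half 0.0021 area 81 rms 0.00050
px [317. 292.] area 2214.5 w [0.5674 0.3321]
px [285. 160.] area 1232.0 w [0.5164 0.2686]
px [353.1 158.7] area 1238.5 w [0.493  0.2962]
px [318.5  97.5] area 1438.0 w [0.4804 0.2621]
px [392.5  95.5] area 1441.5 w [0.456  0.2905]
```

Call:
carry_out(plan="0 0.045 0 0 0 0; 0 0 0.6 0 0 0; 0 0 0.6 0 0 0; 0 0 0.3 0 0 0; 0 0 0.18 0 0 0; 0 0 0 0 0 0; 0 0 0 0 0 0; 0 0 0 0 0 0")

```text
time_s: 47.67
eef_pos: [0.5343, 0.3073, 0.0157]
eef_rot: [0.001, -0.335, 0.942, 0.0]
wrist_force: [-0.4, -0.0, -2.2]
opening: 0.408
grasp_force: 61.6
```

Call:
carry_out(plan="0.04 0 0 0 0 0; 0.04 0 0 0 0 0; 0.04 0 0 0 0 0; 0.04 0 0 0 0 0; 0.015 0 0 0 0 0; 0 0 0.03 0 0 0; 0 0 0.02 0 0 0; 0 0 0 0 0 0")

```text
time_s: 48.33
eef_pos: [0.529, 0.3029, 0.0146]
eef_rot: [0.001, -0.335, 0.942, -0.0]
wrist_force: [-1.5, 0.0, 9.3]
opening: 0.413
grasp_force: 62.9
```

Call:
carry_out(plan="0 0 0 0 0 0; 0 0 0 0 0 0; 0 0 0 0 0 0; 0 0 0 0 0 0; 0 0 0 0 0 0; 0 0 -0.2 0 0 0; 0 0 -0.6 0 0 0; 0 0 -0.85 0 0 0", claw=-0.15)

```text
time_s: 49.0
eef_pos: [0.5255, 0.3016, 0.0767]
eef_rot: [-0.003, -0.335, 0.942, 0.0]
wrist_force: [-0.1, 0.2, -0.3]
opening: 0.578
grasp_force: 0.0
```

Call:
carry_out(plan="0 0 -0.85 0 0 0; 0 0 -0.85 0 0 0; -0.85 0 0 0 0 0; -0.85 0 0 0 0 0; 0 0 0 0 0 0; 0 0 0 0 0 0; 0 0 0 0 0 0; 0 0 0 0 0 0")

```text
time_s: 49.67
eef_pos: [0.58, 0.3451, 0.1466]
eef_rot: [-0.001, -0.335, 0.942, -0.0]
wrist_force: [0.3, -0.1, 1.4]
opening: 0.579
grasp_force: 0.0
```

```bash
python3 -c "
from h import *
snap('wrist','w17'); holes('w17')
go(.5333,.0013,.15,-40.5)"
```

```text
px [316.  100.1] area 705.0 w [0.5271 0.3019]
px [286.5  51.5] area 792.0 w [0.5155 0.2676]
px [342.   49.5] area 795.5 w [0.4917 0.2949]
psi0 129.2 turn 29.61 | shift x -7.29 y 4.69 z -0.08 pos [0.5801 0.345  0.1468] tilt [-0.0009 -0.0004] t 49.7 open 0.58 q6 -1.89
```

Call:
carry_out(plan="0 0 0 0 0 0.987; 0 0 0 0 0 0.987; 0 0 0 0 0 0.987; 0 0 0 0 0 0.987; 0 0 0 0 0 0.987; 0 0 0 0 0 0.987; 0 0 0 0 0 0.987; 0 0 0 0 0 0.987", claw=-0.08)

```text
time_s: 50.38
eef_pos: [0.5804, 0.3451, 0.1472]
eef_rot: [-0.0, 0.056, 0.998, -0.0]
wrist_force: [-1.0, 0.1, 0.3]
opening: 0.542
grasp_force: 0.0
```

Call:
carry_out(plan="0 0 0 0 0 0.987; 0 0 0 0 0 0.987; 0 0 0 0 0 0.987; 0 0 0 0 0 0.987; 0 0 0 0 0 0.987; 0 0 0 0 0 0.987; 0 0 0 0 0 0.987; 0 0 0 0 0 0.987")

```text
time_s: 51.05
eef_pos: [0.5803, 0.3451, 0.1472]
eef_rot: [-0.0, 0.435, 0.9, -0.0]
wrist_force: [-0.5, -0.8, -0.4]
opening: 0.543
grasp_force: 0.0
```

Call:
carry_out(plan="0 0 0 0 0 0.987; 0 0 0 0 0 0.987; 0 0 0 0 0 0.987; 0 0 0 0 0 0.987; 0 0 0 0 0 0.987; 0 0 0 0 0 0.987; 0 0 0 0 0 0.987; 0 0 0 0 0 0.987")

```text
time_s: 51.72
eef_pos: [0.5803, 0.3451, 0.1472]
eef_rot: [-0.0, 0.748, 0.664, -0.0]
wrist_force: [0.1, -0.5, 0.4]
opening: 0.538
grasp_force: 0.0
```

Call:
carry_out(plan="0 0 0 0 0 0.987; 0 0 0 0 0 0.987; 0 0 0 0 0 0.987; 0 0 0 0 0 0.987; 0 0 0 0 0 0.987; 0 0 0 0 0 0.987; -0.81 0.52 0 0 0 0; -0.81 0.52 0 0 0 0")

```text
time_s: 52.38
eef_pos: [0.5694, 0.2695, 0.1469]
eef_rot: [0.0, 0.908, 0.42, 0.0]
wrist_force: [0.8, -1.4, 0.2]
opening: 0.537
grasp_force: 0.0
```

Call:
carry_out(plan="-0.81 0.52 0 0 0 0; -0.81 0.52 0 0 0 0; -0.81 0.52 0 0 0 0; -0.81 0.52 0 0 0 0; -0.81 0.52 0 0 0 0; -0.81 0.52 0 0 0 0; -0.81 0.52 0 0 0 0; 0 0 0 0 0 0")

```text
time_s: 53.05
eef_pos: [0.5328, -0.0038, 0.1474]
eef_rot: [0.001, 0.909, 0.416, -0.0]
wrist_force: [0.7, -0.1, 0.1]
opening: 0.536
grasp_force: 0.0
```

Call:
carry_out(plan="0 0 0.4 0 0 0; 0 0 0.4 0 0 0; 0 0 0.2 0 0 0; 0 0 0 0 0 0; 0 0 0 0 0 0; 0 0 0 0 0 0; 0 0 0 0 0 0; 0 0 0 0 0 0")

```text
time_s: 53.72
eef_pos: [0.5345, 0.0024, 0.1078]
eef_rot: [0.0, 0.908, 0.419, 0.001]
wrist_force: [-0.1, 0.5, 0.5]
opening: 0.541
grasp_force: 0.0
```

```bash
python3 -c "
from h import *
snap('wrist','w18')
for t in (200,220): a=hexfit('w18',(.5333,.0013),thr=t)
holes('w18',.056)
p=np.degrees(a[2])%60-60;t=np.radians(p+90)
go(a[0]-.0008*np.cos(t),a[1]-.0008*np.sin(t),.028,p)"
```

```text
(0.5333, 0.0013) -> [0.5325 0.0031] th 18.5 half 0.0175 area 1971 rms 0.00015
(0.5333, 0.0013) -> [0.5325 0.003 ] th 18.7 half 0.0171 area 1682 rms 0.00017
px [576.  320.5] area 364.0 w [ 0.6168 -0.157 ]
px [314.3 223. ] area 967.0 w [0.5323 0.0026]
px [525. 211.] area 1268.0 w [ 0.6304 -0.0713]
psi0 -40.5 turn 0.15 | shift x -0.04 y -0.05 z 1.99 pos [0.5344 0.0024 0.1076] tilt [ 0.0012 -0.0003] t 53.8 open 0.54 q6 0.49
```

Call:
carry_out(plan="-0.03 -0.04 0.7 0 0 0; 0 0 0.6 0 0 0; 0 0 0.4 0 0 0; 0 0 0.29 0 0 0; 0 0 0 0 0 0; 0 0 0 0 0 0; 0 0 0 0 0 0; 0 0 0 0 0 0")

```text
time_s: 54.43
eef_pos: [0.5331, 0.0021, 0.0287]
eef_rot: [0.001, 0.908, 0.419, 0.001]
wrist_force: [0.4, 0.5, -0.6]
opening: 0.542
grasp_force: 0.0
```

Call:
carry_out(plan="0 0 0 0 0 0; 0 0 0 0 0 0; 0 0 0 0 0 0; 0 0 0 0 0 0; 0 0 0 0 0 0; 0 0 -0.85 0 0 0; 0 0 -0.85 0 0 0; 0 0 -0.85 0 0 0", claw=1)

```text
time_s: 55.1
eef_pos: [0.5308, 0.0026, 0.1298]
eef_rot: [-0.001, 0.908, 0.419, -0.001]
wrist_force: [1.0, 0.0, -2.4]
opening: 0.413
grasp_force: 60.9
```

```bash
python3 -c "
from h import *
go(.4402,.2525,.08,-50.8)"
```

```text
psi0 -40.5 turn 1.80 | shift x 2.19 y -6.27 z 1.25 pos [0.5308 0.0026 0.1298] tilt [-0.0023  0.0005] t 55.1 open 0.41 q6 0.49
```

Call:
carry_out(plan="0 0 0 0 0 0.9; 0 0 0 0 0 0.9; 0.274 -0.784 0 0 0 0; 0.274 -0.784 0 0 0 0; 0.274 -0.784 0 0 0 0; 0.274 -0.784 0 0 0 0; 0.274 -0.784 0 0 0 0; 0.274 -0.784 0 0 0 0")

```text
time_s: 55.77
eef_pos: [0.4629, 0.191, 0.1293]
eef_rot: [-0.0, 0.942, 0.335, -0.0]
wrist_force: [0.6, 0.7, -1.9]
opening: 0.407
grasp_force: 61.0
```

Call:
carry_out(plan="0.274 -0.784 0 0 0 0; 0.274 -0.784 0 0 0 0; 0 0 0 0 0 0; 0 0 0.6 0 0 0; 0 0 0.6 0 0 0; 0 0 0 0 0 0; 0 0 0 0 0 0; 0 0 0 0 0 0")

```text
time_s: 56.43
eef_pos: [0.4419, 0.252, 0.0821]
eef_rot: [0.0, 0.942, 0.335, 0.0]
wrist_force: [0.1, -0.0, -1.8]
opening: 0.411
grasp_force: 61.1
```

```bash
python3 -c "
from h import *
snap('wrist','w19')
go(.4402,.2525,.0155,-50.8); z=ctrl.get_obs()['eef_pos'][2]
for t in (215,235): hexfit('w19',(.441,.253),z=z-.0085+.036,thr=t)
holes('w19')"
```

```text
psi0 -50.8 turn -0.01 | shift x -0.04 y -0.04 z 1.68 pos [0.4424 0.2522 0.0827] tilt [0.0019 0.0005] t 56.5 open 0.41 q6 1.17
(0.441, 0.253) -> [0.4424 0.2528] th 8.8 half 0.0172 area 4104 rms 0.00021
(0.441, 0.253) -> [0.4467 0.2533] th 9.9 half 0.0133 area 1095 rms 0.00211
px [317. 295.] area 2229.0 w [0.4086 0.2252]
px [349.  165.5] area 1256.5 w [0.4797 0.2613]
px [278.5 165. ] area 1260.5 w [0.4563 0.2904]
px [314.  104.5] area 1440.5 w [0.4922 0.2954]
px [386.5 102.5] area 1455.5 w [0.516  0.2677]
px [350.  36.] area 1693.5 w [0.5277 0.302 ]
```

Call:
carry_out(plan="-0.05 -0.043 0 0 0 0; 0 0 0.6 0 0 0; 0 0 0.6 0 0 0; 0 0 0.3 0 0 0; 0 0 0.16 0 0 0; 0 0 0 0 0 0; 0 0 0 0 0 0; 0 0 0 0 0 0")

```text
time_s: 57.15
eef_pos: [0.4395, 0.2525, 0.0158]
eef_rot: [0.0, 0.942, 0.335, 0.001]
wrist_force: [-0.1, -0.5, -1.8]
opening: 0.411
grasp_force: 61.2
```

Call:
carry_out(plan="0.04 0 0 0 0 0; 0.04 0 0 0 0 0; 0.04 0 0 0 0 0; 0.04 0 0 0 0 0; 0.02 0 0 0 0 0; 0 0 0.03 0 0 0; 0 0 0.02 0 0 0; 0 0 0 0 0 0")

```text
time_s: 57.82
eef_pos: [0.4436, 0.2562, 0.0138]
eef_rot: [0.0, 0.942, 0.336, -0.001]
wrist_force: [-8.1, -5.8, 13.9]
opening: 0.414
grasp_force: 65.1
```

Call:
carry_out(plan="0 0 0 0 0 0; 0 0 0 0 0 0; 0 0 0 0 0 0; 0 0 0 0 0 0; 0 0 0 0 0 0; 0 0 -0.2 0 0 0; 0 0 -0.6 0 0 0; 0 0 -0.85 0 0 0", claw=-0.05)

```text
time_s: 58.48
eef_pos: [0.4429, 0.2564, 0.0778]
eef_rot: [-0.0, 0.942, 0.335, -0.002]
wrist_force: [0.6, 0.2, 0.2]
opening: 0.526
grasp_force: 0.0
```

Call:
carry_out(plan="0 0 -0.85 0 0 0; 0 0 -0.85 0 0 0; -0.85 0 -0.5 0 0 0; -0.85 0 -0.2 0 0 0; 0 0 0 0 0 0; 0 0 0 0 0 0; 0 0 0 0 0 0; 0 0 0 0 0 0")

```text
time_s: 59.15
eef_pos: [0.3926, 0.2143, 0.1751]
eef_rot: [-0.0, 0.942, 0.335, 0.001]
wrist_force: [-0.8, 0.7, -0.3]
opening: 0.525
grasp_force: 0.0
```

```bash
python3 -c "
from h import *
snap('wrist','w20',(160,0,480,200),2.5); holes('w20')
go(.44,.30,.15,-50.8)"
```

```text
px [316.  100.6] area 563.5 w [0.4434 0.257 ]
px [346.   56.4] area 626.0 w [0.4814 0.2596]
px [291.5  56.5] area 632.5 w [0.4562 0.2905]
px [320.5  57. ] area 158.0 w [0.4693 0.2738]
psi0 -50.8 turn 0.00 | shift x 2.28 y -0.91 z 0.62 pos [0.3923 0.2142 0.1748] tilt [0.0003 0.0002] t 59.2 open 0.53 q6 1.12
```

View pics/w20.png

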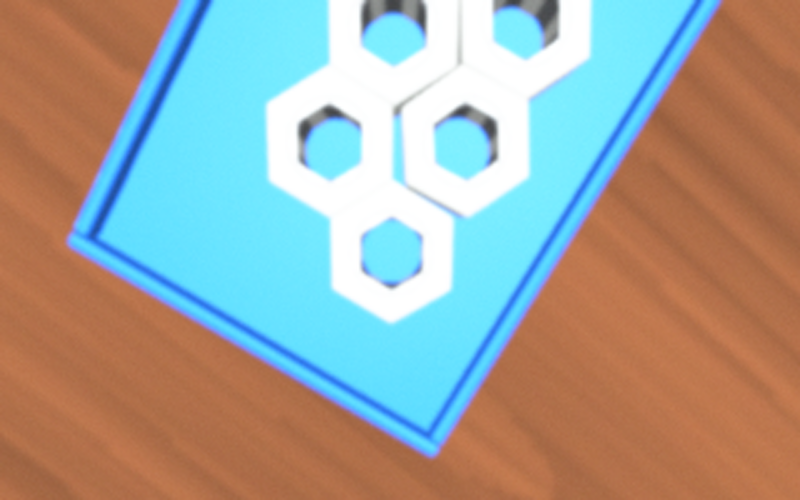

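The picture shows A1 at (392,250) wedged in, which opens a few mm between B1 (330,145) and A2 (465,140). I'll squeeze that pair across their outer flats with the gripper.

```bash
python3 -c "
from h import *
go(.4665,.2732,.08,-50.8)"
```

```text
psi0 -50.8 turn 0.00 | shift x 2.37 y 0.03 z 2.37 pos [0.3923 0.2142 0.1748] tilt [0.0003 0.0002] t 59.2 open 0.53 q6 1.12
```

Call:
carry_out(plan="0.8 0.01 0 0 0 0; 0.8 0.01 0 0 0 0; 0.77 0.01 0 0 0 0; 0 0 0.8 0 0 0; 0 0 0.8 0 0 0; 0 0 0.77 0 0 0; 0 0 0 0 0 0; 0 0 0 0 0 0", claw=-1)

```text
time_s: 59.87
eef_pos: [0.4643, 0.2726, 0.0779]
eef_rot: [-0.0, 0.942, 0.336, -0.003]
wrist_force: [0.1, -0.2, -0.4]
opening: 0.997
grasp_force: 0.0
```

Call:
carry_out(plan="0 0 0 0 0 0; 0 0 0 0 0 0; 0 0 0 0 0 0; 0 0 0 0 0 0; 0 0 0 0 0 0; 0 0 0 0 0 0; 0 0 0 0 0 0; 0 0 0 0 0 0")

```text
time_s: 60.53
eef_pos: [0.4658, 0.2728, 0.0803]
eef_rot: [0.0, 0.942, 0.335, 0.0]
wrist_force: [0.5, 0.3, -0.2]
opening: 1.003
grasp_force: 0.0
```

```bash
python3 -c "
from h import *
go(.4665,.2732,.014,-50.8)"
```

```text
psi0 -50.8 turn -0.00 | shift x 0.02 y 0.00 z 1.66 pos [0.4658 0.2728 0.0803] tilt [0.0002 0.0001] t 60.5 open 1.0 q6 1.2
```

Call:
carry_out(plan="0.02 0 0.5 0 0 0; 0 0 0.5 0 0 0; 0 0 0.4 0 0 0; 0 0 0.3 0 0 0; 0 0 0.15 0 0 0; 0 0 0 0 0 0; 0 0 0 0 0 0; 0 0 0 0 0 0")

```text
time_s: 61.2
eef_pos: [0.4672, 0.2736, 0.007]
eef_rot: [0.0, 0.942, 0.335, 0.001]
wrist_force: [-0.2, -0.3, -0.3]
opening: 0.996
grasp_force: 0.0
```

Call:
carry_out(plan="0 0 0 0 0 0; 0 0 0 0 0 0; 0 0 0 0 0 0; 0 0 0 0 0 0; 0 0 0 0 0 0; 0 0 0 0 0 0; 0 0 0 0 0 0; 0 0 0 0 0 0", claw=-0.65)

```text
time_s: 61.87
eef_pos: [0.4673, 0.2738, 0.0077]
eef_rot: [-0.0, 0.942, 0.335, 0.001]
wrist_force: [-1.7, -0.3, 6.0]
opening: 0.835
grasp_force: 47.8
```

Call:
carry_out(plan="0 0 0 0 0 0; 0 0 0 0 0 0; 0 0 0 0 0 0; 0 0 0 0 0 0; 0 0 -0.4 0 0 0; 0 0 -0.7 0 0 0; 0 0 -0.8 0 0 0; 0 0 -0.8 0 0 0", claw=-1)

```text
time_s: 62.53
eef_pos: [0.4656, 0.273, 0.1146]
eef_rot: [-0.0, 0.942, 0.335, -0.001]
wrist_force: [0.8, -0.1, -0.3]
opening: 1.001
grasp_force: 0.0
```

Call:
carry_out(plan="0 0 -0.6 0 0 0; -0.7 0 -0.6 0 0 0; -0.8 0 -0.6 0 0 0; -0.8 0 0 0 0 0; 0 0 0 0 0 0; 0 0 0 0 0 0; 0 0 0 0 0 0; 0 0 0 0 0 0")

```text
time_s: 63.2
eef_pos: [0.3958, 0.2155, 0.1861]
eef_rot: [-0.0, 0.942, 0.335, 0.0]
wrist_force: [-0.5, -0.1, 0.0]
opening: 1.001
grasp_force: 0.0
```

```bash
python3 -c "
from h import *
snap('wrist','w21'); holes('w21')
c=np.load('pics/w21.npz')['pixels']; g=c.min(2)
print(g[0:130:10,250:400:10])
go(.4665,.2732,.08,-50.8)"
```

```text
px [316.5 105. ] area 514.0 w [0.4439 0.2556]
px [340.5  61.5] area 575.5 w [0.4804 0.2617]
px [293.  62.] area 576.0 w [0.4572 0.2896]
px [316.   16.1] area 636.0 w [0.4929 0.296 ]
[[ 86 112 116 118 124 255 254 255 255 240 255 255 228 255 252]
 [111 114 115 117 134 253 139 124 250 252 253  90 143 248 249]
 [110 112 117 121 131 254 122 125 251 249 254 125 123 251 247]
 [113 115 119 120 128 255 248 176 254 239 255 254 249 255 208]
 [109 115 115 192 255 255 255 255 254 255 255 254 255 126 122]
 [113 115 251 254 137 253 255 255 254  74 254 255 127 125 121]
 [112 116 247 240 120 123 254 255 129 129  89 255 124 121 122]
 [109 112 238 248 118 120 255 255 187 125 143 255 124 124 118]
 [109 113 115 255 254 255 252 250 255 254 255 148 120 120  75]
 [106 109 111 114 158 255 254 253 255 220 119 120 118  89 135]
 [103 107 108 112 115 255 114 115 252 187 117 117 115  91  78]
 [103 105 108 107 111 255 112 110 253 164 114 113  54  85  79]
 [103 101 104 107 106 254 254 254 255 120 111 105 114  75  80]]
psi0 -50.8 turn 0.00 | shift x 2.28 y 0.00 z 2.65 pos [0.3957 0.2155 0.1859] tilt [-0.0002  0.    ] t 63.2 open 1.0 q6 1.12
```

Call:
carry_out(plan="0.7 0 -0.7 0 0 0; 0.7 0 -0.7 0 0 0; 0.4 0 -0.6 0 0 0; 0 0 0 0 0 0; 0 0 0 0 0 0; 0 0 0 0 0 0; 0 0 0 0 0 0; 0 0 0 0 0 0")

```text
time_s: 63.92
eef_pos: [0.4499, 0.2603, 0.2646]
eef_rot: [-0.0, 0.942, 0.335, -0.001]
wrist_force: [0.1, -0.4, -0.6]
opening: 1.004
grasp_force: 0.0
```

```bash
cat > chk.py <<'E'
from h import *
import sys
f=sys.argv[1]; snap('wrist',f); im=np.load(f'pics/{f}.npz')['pixels']
m=(im.min(2)>190).astype(np.uint8); cs,hi=cv2.findContours(m,cv2.RETR_CCOMP,cv2.CHAIN_APPROX_NONE); C=[]
for c,h in zip(cs,hi[0]):
    if h[3]>=0 and 40<cv2.contourArea(c)<3000:
        p=w(f,*cv2.minEnclosingCircle(c)[0],.041)[:2]
        if .38<p[0]<.58 and .2<p[1]<.37: C.append(p); print(len(C)-1,p.round(4),cv2.contourArea(c))
for i in range(len(C)):
    for j in range(i): 
        d=C[i]-C[j]
        if np.hypot(*d)<.045: print(j,i,'%.1f mm  %.1f deg'%(np.hypot(*d)*1e3,np.degrees(np.arctan2(d[1],d[0]))%60))
E
python3 chk.py w22
```

```text
0 [0.4436 0.2553] 267.5
1 [0.4801 0.2614] 286.5
2 [0.4572 0.2894] 287.5
3 [0.4927 0.2957] 316.0
4 [0.5169 0.2677] 316.0
5 [0.5279 0.303 ] 336.5
0 1 36.9 mm  9.5 deg
0 2 36.6 mm  8.3 deg
1 2 36.1 mm  9.3 deg
1 3 36.6 mm  9.8 deg
2 3 36.1 mm  10.1 deg
1 4 37.4 mm  9.6 deg
3 4 37.0 mm  10.7 deg
3 5 36.0 mm  11.7 deg
4 5 37.0 mm  12.6 deg
```

```bash
python3 -c "
from h import *
go(.5071,.2836,.0072,-50.8)"
```

```text
psi0 -50.8 turn -0.00 | shift x 1.47 y 0.45 z 6.44 pos [0.4501 0.2603 0.2649] tilt [-0.0021 -0.0007] t 64.0 open 1.0 q6 1.18
```

Call:
carry_out(plan="0.735 0.225 0 0 0 0; 0.735 0.225 0 0 0 0; 0 0 0.9 0 0 0; 0 0 0.9 0 0 0; 0 0 0.9 0 0 0; 0 0 0.9 0 0 0; 0 0 0.9 0 0 0; 0 0 0 0 0 0")

```text
time_s: 64.63
eef_pos: [0.5017, 0.2816, 0.0779]
eef_rot: [-0.0, 0.942, 0.335, -0.007]
wrist_force: [-3.1, -0.7, -0.6]
opening: 1.003
grasp_force: 0.0
```

Call:
carry_out(plan="0 0 0 0 0 0; 0 0 0 0 0 0; 0 0 0 0 0 0; 0 0 0 0 0 0; 0 0 0 0 0 0; 0 0 0 0 0 0; 0 0 0 0 0 0; 0 0 0 0 0 0")

```text
time_s: 65.3
eef_pos: [0.508, 0.284, 0.0865]
eef_rot: [0.0, 0.942, 0.335, 0.0]
wrist_force: [-0.5, 0.2, 0.4]
opening: 1.002
grasp_force: 0.0
```

```bash
python3 -c "
from h import *
go(.5071,.2836,.0072,-50.8)"
```

```text
psi0 -50.8 turn -0.00 | shift x -0.02 y -0.01 z 1.98 pos [0.508  0.284  0.0865] tilt [0.0006 0.0002] t 65.3 open 1.0 q6 1.19
```

Call:
carry_out(plan="-0.02 -0.01 0.5 0 0 0; 0 0 0.5 0 0 0; 0 0 0.5 0 0 0; 0 0 0.3 0 0 0; 0 0 0.18 0 0 0; 0 0 0 0 0 0; 0 0 0 0 0 0; 0 0 0 0 0 0")

```text
time_s: 65.97
eef_pos: [0.5079, 0.284, 0.008]
eef_rot: [0.0, 0.942, 0.335, 0.001]
wrist_force: [1.1, -0.1, 0.5]
opening: 1.0
grasp_force: 0.0
```

Call:
carry_out(plan="0 0 0 0 0 0; 0 0 0 0 0 0; 0 0 0 0 0 0; 0 0 0 0 0 0; 0 0 0 0 0 0; 0 0 0 0 0 0; 0 0 0 0 0 0; 0 0 0 0 0 0", claw=-0.65)

```text
time_s: 66.63
eef_pos: [0.5079, 0.284, 0.0085]
eef_rot: [0.0, 0.942, 0.335, 0.001]
wrist_force: [-1.5, -0.8, 5.6]
opening: 0.829
grasp_force: 46.6
```

Call:
carry_out(plan="0 0 0 0 0 0; 0 0 0 0 0 0; 0 0 0 0 0 0; 0 0 0 0 0 0; 0 0 -0.4 0 0 0; 0 0 -0.7 0 0 0; 0 0 -0.8 0 0 0; 0 0 -0.8 0 0 0", claw=-1)

```text
time_s: 67.3
eef_pos: [0.5062, 0.2834, 0.1154]
eef_rot: [-0.0, 0.942, 0.335, -0.001]
wrist_force: [0.7, -0.3, -0.2]
opening: 0.998
grasp_force: 0.0
```

Call:
carry_out(plan="-0.7 0 -0.9 0 0 0; -0.5 0 -0.9 0 0 0; 0 0 -0.9 0 0 0; 0 0 -0.9 0 0 0; 0 0 -0.3 0 0 0; 0 0 0 0 0 0; 0 0 0 0 0 0; 0 0 0 0 0 0")

```text
time_s: 67.97
eef_pos: [0.4707, 0.2547, 0.2658]
eef_rot: [-0.0, 0.942, 0.335, -0.002]
wrist_force: [0.0, 0.1, -0.8]
opening: 1.001
grasp_force: 0.0
```

```bash
python3 chk.py w23; python3 -c "
from h import *
go(.4,.3,.2,9.2)"
```

```text
0 [0.4437 0.2555] 261.0
1 [0.4566 0.2894] 284.5
2 [0.4802 0.2616] 280.0
3 [0.4928 0.2956] 302.5
4 [0.5163 0.2683] 307.5
5 [0.5281 0.3025] 326.5
0 1 36.3 mm  9.2 deg
0 2 37.0 mm  9.5 deg
1 2 36.5 mm  10.3 deg
1 3 36.8 mm  9.8 deg
2 3 36.3 mm  9.6 deg
2 4 36.7 mm  10.5 deg
3 4 36.0 mm  10.6 deg
3 5 36.0 mm  11.1 deg
4 5 36.3 mm  10.9 deg
psi0 -50.8 turn -10.47 | shift x 1.40 y -1.56 z 1.63 pos [0.4706 0.2546 0.2654] tilt [-0.0038 -0.0011] t 68.0 open 1.0 q6 1.16
```

```bash
python3 -c "
from h import *
go(.4101,.2501,.023,-80.8)"
```

```text
psi0 -50.8 turn 5.24 | shift x -1.51 y -0.13 z 6.06 pos [0.4706 0.2546 0.2654] tilt [-0.0038 -0.0011] t 68.0 open 1.0 q6 1.16
```

Call:
carry_out(plan="0 0 0 0 0 0.88; 0 0 0 0 0 0.87; 0 0 0 0 0 0.87; 0 0 0 0 0 0.87; 0 0 0 0 0 0.87; 0 0 0 0 0 0.88; -0.76 -0.07 0 0 0 0; -0.75 -0.06 0 0 0 0", claw=1)

```text
time_s: 68.68
eef_pos: [0.4101, 0.2498, 0.2648]
eef_rot: [0.001, 0.997, 0.079, -0.003]
wrist_force: [-0.4, -0.1, 0.5]
opening: 0.002
grasp_force: 0.0
```

Call:
carry_out(plan="0 0 0.9 0 0 0; 0 0 0.9 0 0 0; 0 0 0.9 0 0 0; 0 0 0.9 0 0 0; 0 0 0 0 0 0; 0 0 0 0 0 0; 0 0 0 0 0 0; 0 0 0 0 0 0")

```text
time_s: 69.35
eef_pos: [0.4128, 0.2509, 0.1259]
eef_rot: [-0.0, 0.997, 0.08, 0.002]
wrist_force: [-0.3, 0.2, 0.4]
opening: -0.003
grasp_force: 0.0
```

```bash
python3 chk.py w24;  python3 -c "
from h import *
go(.4101,.2501,.023,-80.8)"
```

```text
0 [0.4437 0.2554] 791.0
1 [0.457  0.2896] 833.5
2 [0.4803 0.2615] 896.0
3 [0.4926 0.2959] 966.0
4 [0.5165 0.268 ] 1054.0
0 1 36.7 mm  8.9 deg
0 2 37.0 mm  9.6 deg
1 2 36.5 mm  9.7 deg
1 3 36.2 mm  10.0 deg
2 3 36.5 mm  10.2 deg
2 4 36.8 mm  10.2 deg
3 4 36.7 mm  10.6 deg
psi0 -80.8 turn -0.00 | shift x -0.07 y 0.01 z 2.58 pos [0.4129 0.251  0.126 ] tilt [0.0038 0.0012] t 69.4 open -0.0 q6 1.71
```

Call:
carry_out(plan="-0.07 0 0 0 0 0; 0 0 0.7 0 0 0; 0 0 0.7 0 0 0; 0 0 0.7 0 0 0; 0 0 0.45 0 0 0; 0 0 0 0 0 0; 0 0 0 0 0 0; 0 0 0 0 0 0")

```text
time_s: 70.07
eef_pos: [0.4095, 0.2504, 0.0234]
eef_rot: [-0.0, 0.997, 0.08, 0.001]
wrist_force: [0.2, -1.0, 0.0]
opening: -0.001
grasp_force: 0.0
```

Call:
carry_out(plan="0.03 0 0 0 0 0; 0.03 0 0 0 0 0; 0.03 0 0 0 0 0; 0.03 0 0 0 0 0; 0.01 0 0 0 0 0; 0 0 0 0 0 0; 0 0 0 0 0 0; 0 0 0 0 0 0")

```text
time_s: 70.73
eef_pos: [0.4134, 0.2508, 0.0217]
eef_rot: [0.0, 0.997, 0.08, -0.0]
wrist_force: [-0.1, -0.9, -0.7]
opening: -0.002
grasp_force: 0.0
```

```bash
python3 chk.py w25;  python3 -c "
from h import *
print(ctrl.get_obs()['wrist_force'])
go(.4101,.2501,.023,-80.8)"
```

```text
0 [0.4432 0.2555] 2468.0
1 [0.4569 0.2897] 2791.0
2 [0.479  0.2815] 46.0
0 1 36.8 mm  8.3 deg
0 2 44.2 mm  36.1 deg
1 2 23.6 mm  39.7 deg
[-0.04010406 -0.75959222  0.6985638 ]
psi0 -80.8 turn -0.00 | shift x -0.08 y 0.00 z -0.03 pos [0.4134 0.2507 0.0217] tilt [-0.0003 -0.0001] t 70.8 open 0.0 q6 1.71
```

Call:
carry_out(plan="0.02 0 0 0 0 0; 0.02 0 0 0 0 0; 0.02 0 0 0 0 0; 0 0 0 0 0 0; 0 0 0 0 0 0; 0 0 0 0 0 0; 0 0 0 0 0 0; 0 0 0 0 0 0")

```text
time_s: 71.45
eef_pos: [0.4158, 0.2511, 0.0217]
eef_rot: [0.0, 0.997, 0.08, -0.0]
wrist_force: [-0.7, -0.1, 0.3]
opening: -0.001
grasp_force: 0.5
```

Call:
carry_out(plan="-0.1 0 0 0 0 0; -0.1 0 0 0 0 0; 0 0 -0.8 0 0 0; 0 0 -0.8 0 0 0; 0 0 -0.9 0 0 0; 0 0 0 0 0 0; 0 0 0 0 0 0; 0 0 0 0 0 0")

```text
time_s: 72.12
eef_pos: [0.4076, 0.2498, 0.1215]
eef_rot: [-0.0, 0.997, 0.08, 0.0]
wrist_force: [-0.5, 0.3, 0.1]
opening: -0.001
grasp_force: 0.0
```

```bash
python3 chk.py w26
```

```text
0 [0.4439 0.2554] 829.0
1 [0.457  0.2892] 882.0
2 [0.4801 0.2612] 950.5
3 [0.4926 0.2956] 1024.0
4 [0.5163 0.2683] 1112.5
0 1 36.2 mm  8.8 deg
0 2 36.7 mm  9.1 deg
1 2 36.3 mm  9.6 deg
1 3 36.2 mm  10.2 deg
2 3 36.5 mm  10.1 deg
2 4 36.9 mm  11.0 deg
3 4 36.2 mm  11.0 deg
```

Call:
carry_out(plan="0 0 0.8 0 0 0; 0 0 0.8 0 0 0; 0 0 0.8 0 0 0; 0 0 0.08 0 0 0; 0 0 0 0 0 0; 0 0 0 0 0 0; 0.1 0 0 0 0 0; 0.06 0 0 0 0 0")

```text
time_s: 72.83
eef_pos: [0.4144, 0.2509, 0.0226]
eef_rot: [0.0, 0.997, 0.08, -0.0]
wrist_force: [1.5, 0.0, 0.3]
opening: 0.002
grasp_force: 0.0
```

Call:
carry_out(plan="0.02 0 0 0 0 0; 0.02 0 0 0 0 0; 0.02 0 0 0 0 0; 0.02 0 0 0 0 0; 0 0 0 0 0 0; 0 0 0 0 0 0; 0 0 0 0 0 0; 0 0 0 0 0 0")

```text
time_s: 73.5
eef_pos: [0.4167, 0.2512, 0.0224]
eef_rot: [0.0, 0.997, 0.08, -0.001]
wrist_force: [-4.8, -0.8, 4.2]
opening: -0.004
grasp_force: 2.6
```

Call:
carry_out(plan="-0.1 0 0 0 0 0; -0.1 0 0 0 0 0; 0 0 -0.8 0 0 0; 0 0 -0.8 0 0 0; 0 0 -0.9 0 0 0; 0 0 0 0 0 0; 0 0 0 0 0 0; 0 0 0 0 0 0")

```text
time_s: 74.17
eef_pos: [0.4095, 0.2502, 0.1225]
eef_rot: [-0.0, 0.997, 0.08, 0.0]
wrist_force: [0.0, 0.2, -0.6]
opening: 0.001
grasp_force: 0.0
```

```bash
python3 chk.py w27
```

```text
0 [0.4446 0.2555] 824.0
1 [0.4571 0.2895] 876.0
2 [0.4801 0.2616] 931.0
3 [0.4925 0.2958] 1001.5
4 [0.5162 0.268 ] 1092.0
0 1 36.2 mm  9.8 deg
0 2 36.0 mm  9.7 deg
1 2 36.1 mm  9.5 deg
1 3 36.0 mm  10.2 deg
2 3 36.4 mm  10.1 deg
2 4 36.7 mm  10.1 deg
3 4 36.6 mm  10.5 deg
```

Call:
carry_out(plan="0 0 -0.9 0 0 0; 0 0 -0.9 0 0 0; 0.5 0 -0.9 0 0 0; 0.5 0 -0.7 0 0 0; 0.5 0 0 0 0 0; 0 0 0 0 0 0; 0 0 0 0 0 0; 0 0 0 0 0 0")

```text
time_s: 74.88
eef_pos: [0.4672, 0.2593, 0.256]
eef_rot: [0.0, 0.997, 0.08, -0.002]
wrist_force: [-0.6, 0.3, 0.4]
opening: 0.002
grasp_force: 0.0
```

```bash
python3 chk.py w28; python3 -c "
from h import *
snap('top','t9'); holes('t9')"
```

```text
0 [0.4447 0.2554] 268.5
1 [0.4571 0.2895] 279.0
2 [0.48   0.2615] 295.5
3 [0.4927 0.2957] 310.5
4 [0.5162 0.2681] 317.0
5 [0.5282 0.3025] 336.0
0 1 36.3 mm  10.0 deg
0 2 35.9 mm  9.7 deg
1 2 36.2 mm  9.3 deg
1 3 36.2 mm  9.8 deg
2 3 36.5 mm  9.6 deg
2 4 36.8 mm  10.3 deg
3 4 36.3 mm  10.4 deg
3 5 36.1 mm  10.8 deg
4 5 36.4 mm  10.8 deg
px [191.7 249.3] area 88.5 w [0.4436 0.2545]
px [178.6 244.4] area 92.0 w [0.4564 0.2877]
px [190.  235.3] area 96.0 w [0.4789 0.2595]
px [324.3 173.7] area 99.0 w [ 0.6325 -0.0814]
px [ 94.6 126. ] area 86.5 w [0.7657 0.5129]
px [146.7 117.7] area 91.5 w [0.7861 0.3787]
px [116.  84.] area 1356.5 w [0.8784 0.462 ]
px [86.5 50.5] area 87.0 w [0.9717 0.5438]
px [137.5  42.5] area 86.5 w [0.9923 0.4096]
```

```bash
python3 -c "
from bench import ctrl
print(ctrl.hand_in())"
```

```text
the job is handed in; nothing more can be done
None
```

I moved all six large nuts from the carousel to the blue tray, packed flat to flat in two rows of three, and handed the job in at about 75 s. In the last wrist picture, adjacent centres were 35.9–36.8 mm apart (36 mm is touching), and every nut was within about 0.5 mm of touching at least two others.

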